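Press a shelf arm's stud home with one turn of the handwheel

TASK

Take the steel shelf arm that lies on the wood rest and slide it, stud end first, between the guides of the bench press until it is fully home against the back stop; push gently, and let it go there. Then, holding the crank handle only lightly and without forcing it, turn the press's handwheel exactly one revolution (over the top away from the robot, down, back and up) so that the ram drives the stud home, and let go with the handle straight up again. Leave the arm home in the press and everything else on the bench where it is.

Things in the scene. Friction and masses are not known exactly. Their poses are not given: they have to be found in the camera images.
- press: Grey C-frame bench press, fixed. Origin: on the bench under the ram; x runs from the open front (robot side) to the column, y to the wheel, z up. Steel bed at z 45 mm, x -50 to 40, 90 wide, and a 20 wide tongue on to x -100. Guides 10 mm high, x -30 to 20, gap 34 mm, mouths flared to 50 mm at x -46. Foot plate x -75 to 160, y +-75, 22 high. Head: x -41 to 125, y +-45, z 125 to 300, oil cup to 322
- stop: Fixed steel back stop 18x44x14 mm across the inner end of the guides. Origin: middle of its front face at bed level, 22 mm behind the ram's axis; x points into the stop. A spring plunger in the -y guide, 32 mm before the stop, holds the bar against the +y guide with about 8 N: passing it takes up to 20 N, from there on it drags with 5 to 15 N. Push on till the stop is felt, under 25 N on it
- rest: Fixed wood offcut 70x26x30 mm (x, y, z) standing on the bench; the shelf arm lies along it. Origin: centre of its underside
- bar: Shelf arm to be pressed, on the rest: loose flat steel bar 165x32x8 mm (x, y, z), about 0.28 kg. Origin: centre of its underside; +x points to the stud end, its corners cut 3 mm over 10. At the -x end a lip, 4 mm thick, stands 14 mm above the bar. Grip its 32 mm wide edges anywhere between lip and origin; when home its tail reaches 97 mm out of the guides, in free air but for the tongue under it
- bar_tip (a point): Middle of the bar's end face at the stud end, at its underside (82.5 mm along +x from the bar's origin). Home = it touches the stop's front face
- stud (a joint): How far the stud is driven into the bar on the rest, m: 0 = started, its head 6 mm proud of the bar; 0.006 = home, head down on the bar. A press fit of about 75 N, to be driven only by the ram
- stud_top (a point): Centre of the top of the stud's round head (16 mm wide, 5 mm thick), on the bar 22 mm from its tip
- wheel (a joint): Angle of the flywheel, rad: 0 = handle straight up, ram at the top; grows as the handle goes over the top away from the robot (press +x), down, back and up; 6.283 = one revolution. No end stop: a brake of 0.6 N m (8 N at the handle) holds it where it is left. The stud adds up to 12 N there from about 2.2 to 3.1 (ram at the bottom at 3.14)
- wheel_axis (a point): Point on the wheel's horizontal axis (along press y), 225 mm above the bench, level with crank_grip. The wheel is a 200 mm disc, 28 mm thick, its outer face 60 mm on the press side (-y) of this point
- crank_grip (a point): Middle of the gripping length of the crank handle, on its centre line: a black sleeve 24 mm thick, 82 mm long along press y, free to spin on its pin; 75 mm from the wheel's axis. It reaches 28 mm beyond this point and 54 mm back to the wheel. Thin plastic: the forces of both fingers on it together must stay under 120 N, so grip with 25 to 40 N
- ram_nose (a point): Centre of the flat nose (24 mm) of the ram: 87.5 mm above the bench at the top, 57.5 mm at the bottom of its stroke (wheel at 3.14)
- bar_done: Finished shelf arm, same bar with its stud already home, lying on the bench: not to be touched. Bystander; origin at the centre of its underside
- stud_tray: Grey plastic tray 90x120x35 mm with spare studs. Bystander; origin at the centre of its underside
- hammer: Hammer lying on the bench. Bystander; origin at the centre of its underside
- driver: Screwdriver lying on the bench. Bystander; origin at the centre of its underside
- mug: White mug. Bystander; origin at the centre of its underside
- oil: Small white oil bottle, 120 mm tall. Bystander; origin at the centre of its underside
There are look-alikes about, which are no part of the job. What is shaped like the bar but pink or purple is not meant.

How it is judged:
On the way, in this order (a step that is already met when the one before it is completed fails the run):
1. the shelf arm lies flat between the guides, home against the stop, let go, its stud still proud and the wheel not yet turned (x of bar_tip in the frame of stop above -0.0015 m and y of bar_tip in the frame of stop between -0.003 and 0.003 m and z of bar_tip in the frame of stop below 0.002 m and angle between the x axis of bar and the x axis of stop, either way round below 0.035 rad and angle between bar's own z axis and vertical below 0.03 rad and value of joint stud below 0.0015 m and value of joint wheel below 0.3 rad and contact force between the fingers and bar below 0.2 N), for 0.2 s.
2. the wheel is taken past the bottom of the stroke and the ram drives the stud home in the seated arm (x of bar_tip in the frame of stop above -0.0015 m and y of bar_tip in the frame of stop between -0.003 and 0.003 m and z of bar_tip in the frame of stop below 0.002 m and angle between the x axis of bar and the x axis of stop, either way round below 0.035 rad and angle between bar's own z axis and vertical below 0.03 rad and value of joint wheel above 2.8 rad and value of joint stud above 0.005 m), for 0.02 s.
At the end, for the whole second after the job is handed in: The shelf arm lies flat between the guides, its end within 1.5 mm of the stop and within 3 mm of the guides' middle, turned under 2 degrees; its stud is home (less than 1 mm left); the wheel stands still within 4 degrees of one full revolution, handle up; all let go (x of bar_tip in the frame of stop above -0.0015 m and y of bar_tip in the frame of stop between -0.003 and 0.003 m and z of bar_tip in the frame of stop below 0.002 m and angle between the x axis of bar and the x axis of stop, either way round below 0.035 rad and angle between bar's own z axis and vertical below 0.03 rad and value of joint wheel between 6.213 and 6.353 rad and value of joint stud above 0.005 m and velocity of joint wheel between -0.05 and 0.05 rad/s and linear speed of bar below 0.01 m/s); the robot touches nothing.
It fails at once if the shelf arm is pushed against the stop with more than 25 N (contact force between bar and stop above 25 N).
It fails at once if the crank handle (or another part of the press) is squeezed and strained by the fingers with more than 120 N in all (contact force between the fingers and press above 120 N).
It fails at once if the wheel is turned backwards, or beyond one revolution (value of joint wheel below -0.3 rad or value of joint wheel above 6.55 rad).
It fails at once if the stud is pushed in otherwise than by the wheel's stroke (value of joint stud above 0.002 m and value of joint wheel below 1.5 rad).
It fails at once if another thing on the bench is disturbed (distance of any of bar_done, stud_tray, hammer, driver, mug, oil from where it was at the start of the episode above 0.02 m).
It also fails if it takes over 72 s, if anything falls off the work surface, if the arm or the gripper's body presses on something with over 40 N, if the wrist force passes 120 N, or if a joint passes its speed limit or range.

ROBOT

A 6-joint arm with a two-finger parallel gripper is mounted at the origin on the work surface. World frame = base frame: x ahead of the robot, y to its left, z up, the work surface at z = 0. Lengths are in m, angles in rad, forces in N, time in s.
With the tool pointing down it reaches from about 0.25 to 0.725 m from the base axis. Payload 9.7 kg.
Tool frame: the origin (TCP) lies midway between the tips of the shut fingers; the grasp point (between the pads) lies manip.pinch_z behind it (manip.pinch_z is the distance from the TCP to the grasp point, in m); z points along the fingers, y is the line along which they close (so a half turn about z gives the same grasp; the last joint's range is limited). The gripper opens to 85 mm and grips with 20 to 120 N. Pads are 22 mm wide; open, the fingers measure 114 mm over their backs; the gripper's body (76 mm by 85 mm) begins 54 mm behind the grasp point. The pads swing forward as they close: fully open they stand 13 mm farther back than shut.
Start: joints at [-1.266, 0.087, 0.176, 1.66, 0, 1.571], TCP at [0.165, -0.525, 0.197] pointing down, gripper open.
Joint ranges: [-3.13, 3.13], [-0.85, 1.81], [-1.15, 1.24], [-2.2, 2.28], [-1.44, 1.52], [-3.14, 3.14]. Speed limits (rad/s): [2.22, 2.22, 2.57, 3.14, 3.14, 3.14].

INTERFACE

Orientations are given as a unit quaternion [x, y, z, w].
In Python, from bench import manip, vision, ticket gives the robot as it stands.
- The arm moves only by the tool move_arm, never from a script. Its argument "commands" is a list of rows, each an object with "dp": the shift along the tool's x, y, z as a fraction of full scale, a list of three; "delta_rot": the turn, a rotation vector about the tool's x, y, z as a fraction of full scale, a list of three; "grip": the gripper's target within -1 to 1 (shut at 1, half-way at 0, fully open at -1). A call has 1 to 5 rows; each row is the pose to reach, as a shift and turn from the pose commanded when the call began, along the tool's axes at that moment; what a row does not reach only later rows make up. Full scale, the value 1, is 0.12 m for a shift and pi/2 rad for a turn. A row lasts 1/12 s, in which the tool goes at most 41.7 mm and 7.16 degrees, less where a joint would pass 70% of its speed; a pose out of reach is approached as far as the arm can. A call with a number of a shift or a turn outside -1 to 1 is refused whole. A call with a gripper value outside its range is refused whole. The fingers move at their own pace and stop on an object; "force" is the grip in N (left out, the last holds). Time passes only in rows, so rows that repeat a pose let the fingers close. It gives the time, the measured TCP pose, the force, the opening and the grip force at its end, in the units of the state.
- manip.get_obs(): the state, without advancing time (a new reading comes with each control period).
- vision.read_camera(name): name is "side" or "top"; returns a dict with "frame" (384x512x3 uint8, red, green, blue), "depth" (384x512 float32, m along the optical axis (not along the pixel's ray), 0 where there is no reading), "fx", "fy", "cx", "cy" (pixels), "k1" (the pictures are not rectified: a ray, as slopes to the right and down, at radius r is drawn at 1 + k1 r^2 times it, then the intrinsics apply), "origin" and "orientation" of the camera in the world. Camera axes: x right, y down, z forward; pixel columns grow to the right and rows downward; lengths in m; the calibration is good to about 2 mm. A picture is of the moment at which its call begins.
- ticket.sign_off(): hands the job in; it is judged then, once.
The state is a dict: "time": time; "qpos": joint angles; "qvel": joint speeds; "joint_torque": joint torques, N m; "tool_pos": TCP position; "tcp_rot": TCP orientation; "wrist_force": force on the tool from outside, world axes, zero at the start; "moment": the same for the moment, N m; "finger_gap": finger opening in m; "grasp_force": force on a finger pad.
Only numpy, scipy, OpenCV 4.12 (cv2) and the standard library are available. Lean on these libraries where they do the work, as an engineer would, in place of code of your own. Each camera call takes 0.05 s, during which the arm holds its last target. There are 200 camera calls.

## Working session

There is one attempt and no reset: what is moved stays moved. The work goes in short steps, Python scripts to look and compute and a tool call to move; the robot and the scene stay as the last step left them, time stands still between calls to the robot, and variables do not carry over. Pictures are saved under pics/ and viewed, at most 10 in all, crops included, and the job is handed in when it is done.

Besides the shell and the picture viewer there is one more tool, called as a command line: name --argument value ..., lists and objects as JSON in quotes. move_arm: Moves the arm, as the interface text tells. Its arguments: {"type":"object","properties":{"commands":{"type":"array"},"force":{"type":"number"}},"required":["commands"]}

```bash
ls; mkdir -p pics; cat > h.py <<'E'
import numpy as np, cv2
from scipy.spatial.transform import Rotation as R
from bench import manip, vision, ticket
def snap(n):
    c=vision.read_camera(n); np.savez('%s.npz'%n,**c); return c
def load(n):
    d=np.load('%s.npz'%n); return {k:d[k] for k in d}
def cloud(c):
    h,w=c['depth'].shape; v,u=np.mgrid[:h,:w].astype(float)
    xd=(u-c['cx'])/c['fx']; yd=(v-c['cy'])/c['fy']; x,y=xd.copy(),yd.copy()
    for _ in range(10):
        s=1+c['k1']*(x*x+y*y); x,y=xd/s,yd/s
    d=c['depth']; P=np.stack([x*d,y*d,d],-1); P[d==0]=np.nan
    return P@R.from_quat(c['orientation']).as_matrix().T+c['origin']
def ray(c,u,v,z):
    x0,y0=(u-c['cx'])/c['fx'],(v-c['cy'])/c['fy'];x,y=x0,y0
    for _ in range(10):
        s=1+c['k1']*(x*x+y*y); x,y=x0/s,y0/s
    r=R.from_quat(c['orientation']).apply([x,y,1]); o=c['origin']
    return o+r*(z-o[2])/r[2]
def proj(c,p):
    q=R.from_quat(c['orientation']).inv().apply(np.asarray(p)-c['origin']); x,y=q[0]/q[2],q[1]/q[2]
    s=1+c['k1']*(x*x+y*y); return c['fx']*x*s+c['cx'],c['fy']*y*s+c['cy']
E
python3 - <<'E'
from h import *
for n in('side','top'):
    c=snap(n); print(n,c['origin'],c['orientation'],c['fx'],c['k1'])
    cv2.imwrite('pics/%s0.png'%n,cv2.resize(c['frame'][...,::-1],(800,600),interpolation=cv2.INTER_CUBIC))
print(manip.get_obs(),manip.pinch_z)
E
```

```text
pics
side [-0.16268573  0.81353232  0.83333908] [-0.28008673  0.82338199 -0.46521944  0.16481625] 377.7654756136166 -0.03244757623294701
top [ 0.33993003 -0.0115656   1.52129634] [-0.7041407   0.70856199 -0.03107783  0.03405795] 393.5504217949263 -0.08803349634284385
{'time': 0.1, 'qpos': array([-1.26600031e+00,  8.74076641e-02,  1.75191906e-01,  1.65981133e+00,
        1.41963676e-05,  1.57080875e+00]), 'qvel': array([ 0.00014061, -0.00128224,  0.00067149, -0.00052444, -0.00090792,
        0.0009949 ]), 'joint_torque': array([-1.30041484e-03, -5.21558905e+01,  4.65655839e+01,  1.60532672e-02,
       -2.06404741e-05, -1.32389187e-05]), 'tool_pos': array([ 0.16498043, -0.5243998 ,  0.19604156]), 'tcp_rot': array([ 9.88410637e-01,  1.51802612e-01, -8.64080061e-05, -6.09325011e-04]), 'wrist_force': array([-0.73700891, -0.09982588, -0.27916882]), 'moment': array([ 0.0112486 , -0.00242665,  0.01218521]), 'grasp_force': 0.0, 'finger_gap': 0.08523963830439313} 0.0187
```

View pics/side0.png

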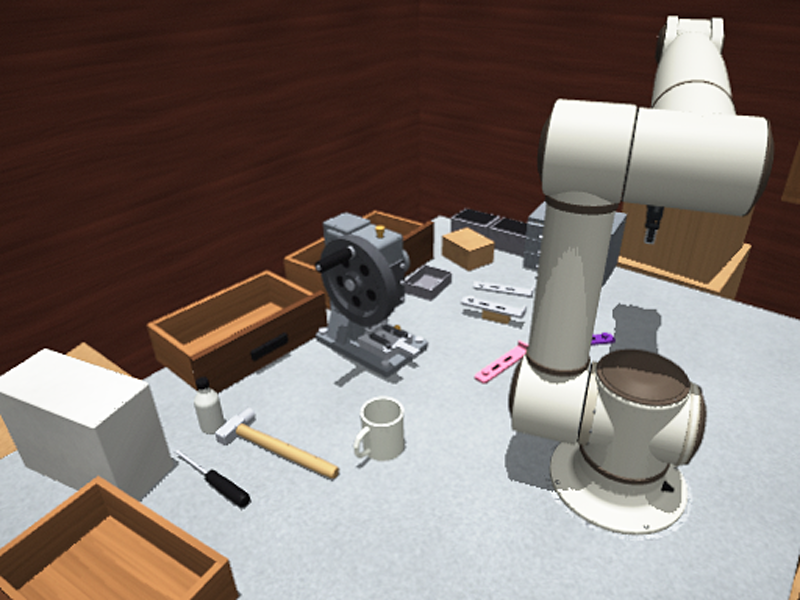

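View pics/top0.png

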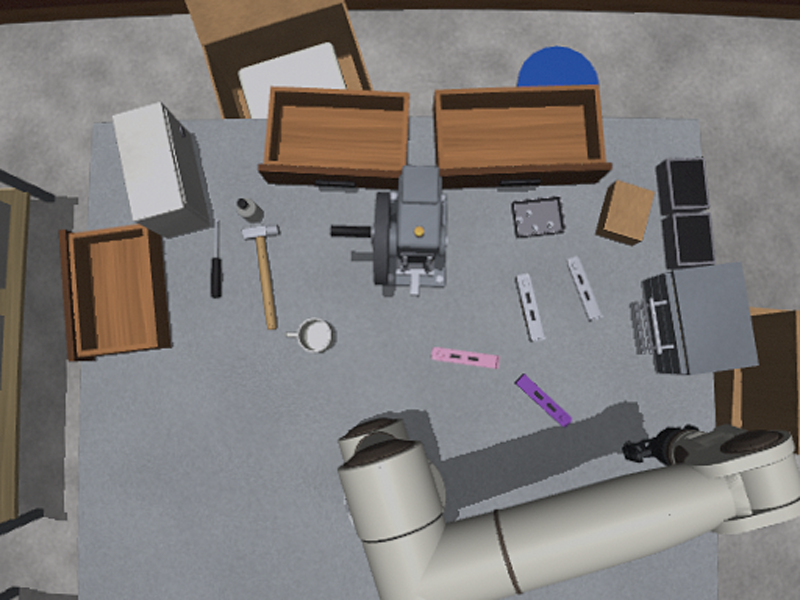

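The side view shows a bar on the wood rest at (493,305) and another flat on the bench at (503,288). The press is at (365,280). In the top view, these could be taken for the bar:
- grey (529,306), higher and on the rest
- grey (584,289), on the bench, bar_done
- pink (465,358)
- purple (543,400)

I choose the grey one at (529,306).

```bash
python3 - <<'E'
from h import *
c=load('top'); P=cloud(c); f=c['frame']
a=cv2.resize(f[150:225,310:400][...,::-1],None,fx=6,fy=6,interpolation=cv2.INTER_CUBIC)
b=cv2.resize(f[100:195,205:295][...,::-1],None,fx=5,fy=5,interpolation=cv2.INTER_CUBIC)
h=max(a.shape[0],b.shape[0]); pad=lambda i:cv2.copyMakeBorder(i,0,h-i.shape[0],0,0,cv2.BORDER_CONSTANT)
o=np.hstack([pad(b),pad(a)])[:, :]; o=cv2.resize(o,None,fx=800/o.shape[1],fy=800/o.shape[1]); print(o.shape); cv2.imwrite('pics/crop1.png',o)
# bars
for nm,(u0,u1,v0,v1),zl,zh in [('bar',(318,355,165,225),.032,.05),('done',(358,390,160,210),.005,.02)]:
    Q=P[v0:v1,u0:u1].reshape(-1,3); Q=Q[(Q[:,2]>zl)&(Q[:,2]<zh)]
    r=cv2.minAreaRect(Q[:,:2].astype(np.float32)); print(nm,len(Q),r,np.median(Q[:,2]))
    print(np.round(cv2.boxPoints(r),4).tolist())
z=P[...,2]
print('tbl',np.nanmedian(z[250:270,150:200]))
for v in range(104,192,4): print(v,' '.join('%4d'%(1000*x) if x==x else ' nan' for x in z[v,205:292:3]))
E
```

```text
(384, 800, 3)
bar 350 ((0.4563066065311432, -0.3271564245223999), (0.1655995100736618, 0.03400718793272972), 12.10724925994873) 0.03804532728591037
[[0.3718000054359436, -0.3278999924659729], [0.3788999915122986, -0.3610999882221222], [0.5407999753952026, -0.3264000117778778], [0.5336999893188477, -0.29319998621940613]]
done 351 ((0.4999420642852783, -0.47171521186828613), (0.12254942208528519, 0.19013574719429016), 88.08995056152344) 0.00831119955437476
[[0.40290001034736633, -0.5297999978065491], [0.5928999781608582, -0.5360999703407288], [0.597000002861023, -0.41359999775886536], [0.40700000524520874, -0.4072999954223633]]
tbl -5.8000450283035576e-05
104   10   12    8   14   10   11   19   16   11   12   12   13   12    6   10   11   14    9   97    0   -4    3    4    2   -5  109  113   15    9
108  110  115  107  110  114  112  119  106  110  105  110   98   99   99   99   99   96  101  310  305  307  311  308  308  305  307  118  121  123
112   96   97  102  103  105  108  112  111  110  110  111  113  114  108  109  116  114  290  312  311  309  309  311  309  314  307  122  
[... 2139 characters left out ...]
   4   -5   -5    2  292  286  286   21   23   42   51   38   46   46   47   55   46   22   20    1    2
176   -3   -1    1    0   -4    1    1   -3   -4    0    2    5  274  275  274   31   15   26   28   31   42   44   30   16   21   33   28   -3    0
180    0    2    1   -3    0    0    1   -3   -5   -3    4    2  248  247  244   24   23   17   19   17   48   45   28   18   18   28   21   -2    0
184   -3    1    0    2    0    2    5    0    5    1    2    4    1   -3   -4   -8    4    2    1    2   48   43    0    1    8    3    1    0   -2
188   -5    7    0    0    2    0    0    0    1    6    6    4   -1    1    3   -1    3   -1    1   -3   39   -1   -3   -1   -1   -7    2    2    2
```

View pics/crop1.png

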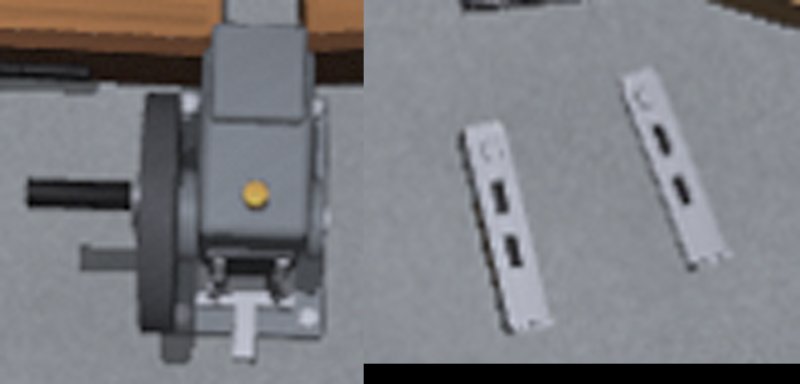

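The crop confirms the choice: the left grey bar, on the rest, has its stud at the far end, crop (490,150), and its lip at the near end, crop (530,325). Next I fit the press.

```bash
python3 - <<'E'
from h import *
c=load('top'); P=cloud(c); z=P[...,2]
def fit(Q,n):
    r=cv2.minAreaRect(Q.astype(np.float32)); vx,vy,x0,y0=cv2.fitLine(Q.astype(np.float32),cv2.DIST_HUBER,0,.001,.001).ravel()
    print(n,len(Q),'rect',np.round(r[0],4),np.round(r[1],4),round(r[2],2),'line ang',round(np.degrees(np.arctan2(vy,vx)),2),'mean',np.round(np.median(Q,0),4))
def sel(u0,u1,v0,v1,zl,zh):
    M=np.zeros(z.shape,bool);M[v0:v1,u0:u1]=1; M&=(z>zl)&(z<zh); return P[M]
H=sel(205,240,138,158,.28,.33); print('handle z',np.median(H[:,2]),np.percentile(H[:,2],95)); fit(H[:,:2],'handle')
W=sel(236,252,118,190,.235,.34); fit(W[:,:2],'wheel top'); print('wheel z max',np.percentile(W[:,2],95))
fit(sel(255,285,134,160,.285,.31)[:,:2],'headtop')
T=sel(258,275,177,192,.036,.056); fit(T[:,:2],'tongue')
F=sel(240,290,120,190,.012,.034); fit(F[:,:2],'foot')
F=sel(240,290,172,190,.012,.034); fit(F[:,:2],'footfront')
s=snap('side');Ps=cloud(s);zs=Ps[...,2]
# side-view boxes in original pixels
def sels(u0,u1,v0,v1,zl,zh):
    M=np.zeros(zs.shape,bool);M[v0:v1,u0:u1]=1; M&=(zs>zl)&(zs<zh); return Ps[M]
fit(sels(200,280,195,245,.014,.03)[:,:2],'s foot')
fit(sels(200,280,195,245,.04,.05)[:,:2],'s bed')
S=sels(290,340,185,210,.034,.043); fit(S[:,:2],'s bar'); print(np.median(S[:,2]))
M=np.zeros(zs.shape,bool);M[155:178,198:225]=1; M&=(s['frame'].sum(-1)<130)
Q=Ps[M];Q=Q[~np.isnan(Q[:,0])];Q=Q[(Q[:,1]>.07)];print('s handle',len(Q),np.median(Q,0),Q.min(0),Q.max(0))
a=cv2.resize(s['frame'][130:250,190:350][...,::-1],(800,600),interpolation=cv2.INTER_CUBIC);cv2.imwrite('pics/crop2.png',a)
E
```

```text
handle z 0.30936534028490903 0.31541457569793924
handle 220 rect [0.5787 0.0835] [0.0452 0.0889] 0.37 line ang 85.94 mean [0.5896 0.0799]
wheel top 632 rect [0.5866 0.0259] [0.0468 0.1912] 89.69 line ang -2.65 mean [0.5781 0.0235]
wheel z max 0.3256701571641552
headtop 637 rect [ 0.5964 -0.0535] [0.0857 0.0786] 89.64 line ang 52.68 mean [ 0.5955 -0.0516]
tongue 68 rect [ 0.508  -0.0492] [0.0191 0.0424] 89.5 line ang -0.56 mean [ 0.5078 -0.0475]
foot 509 rect [ 0.6337 -0.0478] [0.1921 0.2486] 89.73 line ang -20.51 mean [ 0.5509 -0.0823]
footfront 260 rect [ 0.5306 -0.056 ] [0.139  0.0418] 89.39 line ang 89.65 mean [ 0.5279 -0.0708]
s foot 615 rect [ 0.6659 -0.0456] [0.1529 0.3118] 89.36 line ang 7.3 mean [0.5867 0.0058]
s bed 379 rect [ 0.6266 -0.0413] [0.2799 0.0996] 5.0 line ang 14.68 mean [ 0.5813 -0.0319]
s bar 181 rect [ 0.4565 -0.3228] [0.1638 0.042 ] 11.98 line ang 13.17 mean [ 0.4567 -0.322 ]
0.03693269938427446
s handle 132 [0.58452931 0.10509415 0.30609215] [0.57918098 0.07046181 0.2899947 ] [0.60124229 0.13218726 0.3124332 ]
```

View pics/crop2.png

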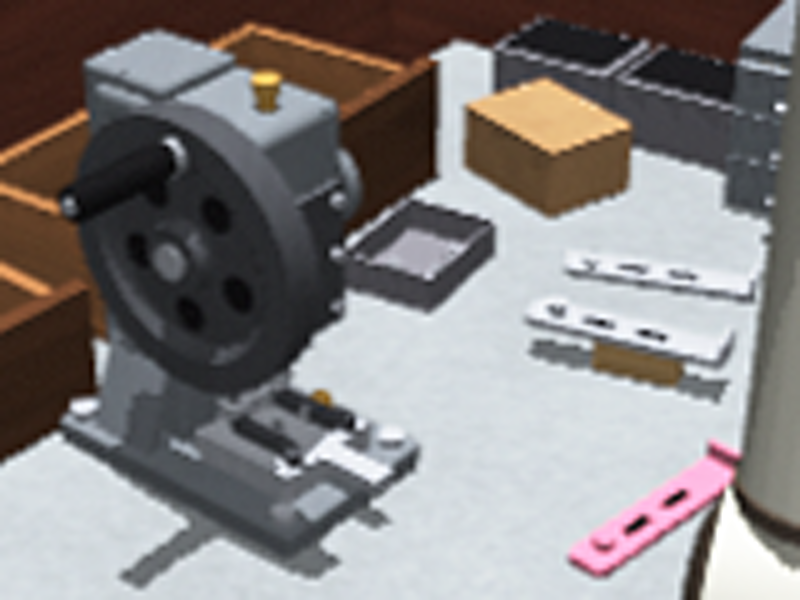

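The side crop shows the handle straight up with its tip at (70,205). The guides are the dark bars at (265,435) and (315,408), the plunger is the gold knob at (320,398), and the tongue is at (345,455). Next I refine the pose to sub-pixel.

```bash
python3 - <<'E'
from h import *
c=load('top'); g=c['frame'].astype(float).mean(-1)
np.set_printoptions(linewidth=250,precision=4,suppress=True)
# handle centreline (dark) per column
pts=[]
for u in range(214,234):
    col=g[138:160,u]; b=np.r_[col[:3],col[-4:]].mean(); w=np.clip(b-col-25,0,None); pts.append(ray(c,u,138+(w*np.arange(22)).sum()/w.sum(),.300)[:2])
pts=np.array(pts);p=np.polyfit(pts[:,1],pts[:,0],1);print('handle dx/dy',p[0],'yaw deg',-np.degrees(p[0]),'x at y=.1',np.polyval(p,.1),'resid',np.std(pts[:,0]-np.polyval(p,pts[:,1])))
print('handle row',g[147,205:242].astype(int)); 
# tongue (bright)
pts=[]
for v in range(178,189):
    r=g[v,255:278]; 
    print(v,r.astype(int))
E
```

```text
handle dx/dy 0.03763146880086293 yaw deg -2.156124339167679 x at y=.1 0.590401529606128 resid 0.00022082172963816917
handle row [145 145 145 144 144 137 105  54  55  53  55  54  54  54  52  52  49  51  51  49  45  45  44  44  44  41  44  45  42  39  39  32 101 150 131  84  87]
178 [130 130 130 130 130 130 130 134 165 189 188 189 176 146 131 133 133 133 134 135 134 134 134]
179 [131 129 128 128 130 130 130 135 166 190 188 189 177 146 129 133 134 134 133 133 134 133 133]
180 [130 129 130 129 131 131 130 124 159 191 188 191 177 144 130 133 134 134 134 131 132 135 134]
181 [124 125 125 129 130 131 129 129 163 190 190 191 180 149 134 136 137 137 135 135 136 140 136]
182 [ 81  82  82  82  84  82  83 122 173 192 190 192 177 131  99 102 106 110 113 115 118 122 122]
183 [115 115 117 117 115 113 116 136 175 192 190 194 167 113 100 101 102 104 106 109 102  94  87]
184 [142 143 145 144 141 140 139 148 173 193 191 194 163 120 133 133 133 133 131 130 128 124 120]
185 [145 145 144 142 139 137 137 154 182 192 192 193 166 124 140 141 140 141 140 136 139 139 143]
186 [143 143 142 136 142 142 138 160 188 194 193 195 164 122 137 137 136 138 138 138 136 136 139]
187 [141 144 142 138 141 142 142 163 191 196 196 200 166 124 142 142 140 140 140 139 138 138 140]
188 [142 142 142 140 140 142 144 137 134 141 141 148 128 120 144 144 142 143 141 138 138 140 141]
```

```bash
python3 - <<'E'
from h import *
from scipy.optimize import least_squares
np.set_printoptions(linewidth=250,precision=4,suppress=True)
c=load('top'); s=load('side')
a=ray(c,265.2,179,.045);b=ray(c,264.7,186,.045);e=ray(c,264.6,187.5,.045)
print('tongue',a,b,'yaw',np.degrees(np.arctan2(a[1]-b[1],a[0]-b[0])),'end',e)
yaw=np.radians(-2.16);ex=np.array([np.cos(yaw),np.sin(yaw)]);ey=np.array([-ex[1],ex[0]])
print('origin from tongue end',e[:2]+.1*ex)
# overlay top & side wireframe for this pose
o=e[:2]+.1*ex
def W(p): return np.r_[o+ex*p[0]+ey*p[1],p[2]]
L=[]
def box(x0,x1,y0,y1,zz): q=[(x0,y0,zz),(x1,y0,zz),(x1,y1,zz),(x0,y1,zz)]; L.extend([(q[i],q[(i+1)%4]) for i in range(4)])
box(-75,160,-75,75,22);box(-50,40,-45,45,45);box(-100,-50,-10,10,45);box(-41,125,-45,45,300)
box(-30,20,17,22,55);box(-30,20,-22,-17,55)
ims=[]
for cc,(u0,u1,v0,v1) in((c,(205,295,100,195)),(s,(195,285,125,250))):
    im=cv2.resize(cc['frame'][v0:v1,u0:u1][...,::-1],None,fx=6,fy=6,interpolation=cv2.INTER_CUBIC)
    for p,q in L:
        f=lambda r:tuple(int(round(k)) for k in ((np.array(proj(cc,W(np.array(r)/1000)))-[u0,v0]+.5)*6))
        cv2.line(im,f(p),f(q),(0,255,0),1)
    ims.append(im[:600] if im.shape[0]<=600 else im[-600:])
h=600;ims=[cv2.copyMakeBorder(i,0,h-i.shape[0],0,0,cv2.BORDER_CONSTANT) for i in ims]
o2=np.hstack(ims);cv2.imwrite('pics/ov1.png',cv2.resize(o2,(800,int(600*800/o2.shape[1])),interpolation=cv2.INTER_AREA))
E
```

```text
tongue [ 0.5212 -0.0482  0.045 ] [ 0.4946 -0.0461  0.045 ] yaw -4.558363389661898 end [ 0.4889 -0.0457  0.045 ]
origin from tongue end [ 0.5889 -0.0494]
```

View pics/ov1.png

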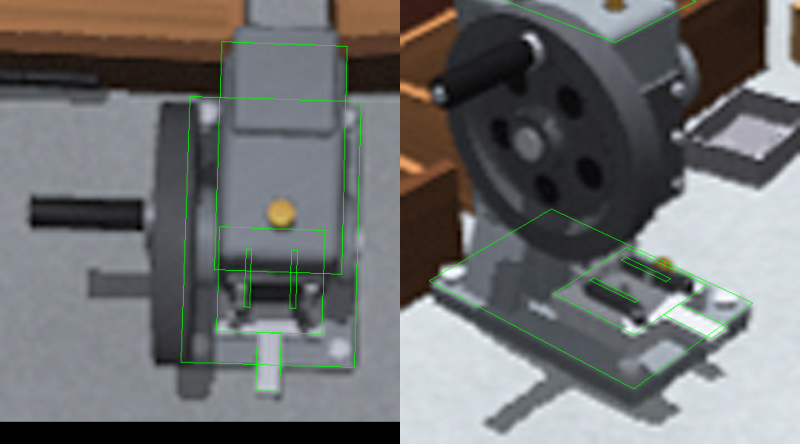

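move_arm --commands '[{"dp":[0,0,0.1],"delta_rot":[0,0,0.059],"grip":-1},{"dp":[0,0,0.2],"delta_rot":[0,0,0.059],"grip":-1}]' --force 60

```text
time: 0.32
tool_pos: [0.1651, -0.5249, 0.1727]
tcp_rot: [0.995, 0.103, 0.0, 0.0]
wrist_force: [-0.4, 0.3, -0.2]
finger_gap: 0.0858
grasp_force: 0.0
```

move_arm --commands '[{"dp":[0.3,-0.12,0],"delta_rot":[0,0,0],"grip":-1},{"dp":[0.6,-0.3,0],"delta_rot":[0,0,0],"grip":-1},{"dp":[0.8,-0.4,0],"delta_rot":[0,0,0],"grip":-1},{"dp":[1,-0.5,0],"delta_rot":[0,0,0],"grip":-1}]'

```text
time: 0.65
tool_pos: [0.2707, -0.4394, 0.1724]
tcp_rot: [0.994, 0.106, -0.0, -0.0]
wrist_force: [-0.4, -0.7, 0.5]
finger_gap: 0.0854
grasp_force: 0.0
```

move_arm --commands '[{"dp":[0.3,-0.12,0],"delta_rot":[0,0,0],"grip":-1},{"dp":[0.6,-0.3,0],"delta_rot":[0,0,0],"grip":-1},{"dp":[0.8,-0.4,0],"delta_rot":[0,0,0],"grip":-1},{"dp":[1,-0.5,0],"delta_rot":[0,0,0],"grip":-1},{"dp":[1,-0.5,0],"delta_rot":[0,0,0],"grip":-1}]'

```text
time: 1.07
tool_pos: [0.3772, -0.3541, 0.1723]
tcp_rot: [0.994, 0.108, 0.0, -0.0]
wrist_force: [0.1, -0.2, -0.5]
finger_gap: 0.0854
grasp_force: 0.0
```

move_arm --commands '[{"dp":[0.36,-0.08,0.2],"delta_rot":[0,0,-0.003],"grip":-1},{"dp":[0.36,-0.08,0.5],"delta_rot":[0,0,-0.003],"grip":-1},{"dp":[0.36,-0.08,0.8],"delta_rot":[0,0,-0.003],"grip":-1},{"dp":[0.36,-0.08,0.8],"delta_rot":[0,0,-0.003],"grip":-1}]'

```text
time: 1.4
tool_pos: [0.4117, -0.3354, 0.0691]
tcp_rot: [0.994, 0.109, -0.004, -0.004]
wrist_force: [-0.9, 0.6, -1.1]
finger_gap: 0.0854
grasp_force: 0.0
```

```bash
python3 - <<'E'
from h import *
o=manip.get_obs();print(o['tool_pos'],o['qpos'])
c=vision.read_camera('side');cv2.imwrite('pics/s2.png',cv2.resize(c['frame'][150:240,250:370][...,::-1],(800,600),interpolation=cv2.INTER_CUBIC))
E
```

```text
[ 0.41169966 -0.33544588  0.06906922] [-6.83620101e-01  4.36056165e-02 -1.15902548e-01  1.42250809e+00
 -1.16455616e-04  2.24002569e+00]
```

View pics/s2.png

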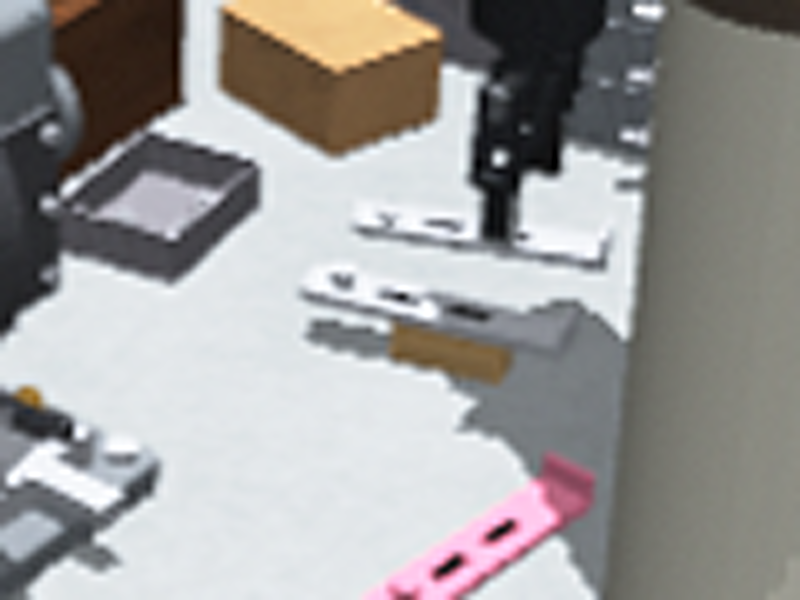

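The fingers at (495,240) are above the chosen bar, and the rest is visible under it at (450,350). I descend and grip.

move_arm --commands '[{"dp":[0,0,0.2],"delta_rot":[0,0,0],"grip":-1},{"dp":[0,0,0.4],"delta_rot":[0,0,0],"grip":-1},{"dp":[0,0,0.5],"delta_rot":[0,0,0],"grip":-1},{"dp":[0,0,0.5],"delta_rot":[0,0,0],"grip":-1}]'

```text
time: 1.78
tool_pos: [0.4138, -0.3383, 0.0162]
tcp_rot: [0.994, 0.108, -0.001, -0.001]
wrist_force: [0.4, -0.0, -0.2]
finger_gap: 0.0853
grasp_force: 0.0
```

move_arm --commands '[{"dp":[0,0,0],"delta_rot":[0,0,0],"grip":0},{"dp":[0,0,0],"delta_rot":[0,0,0],"grip":0.2},{"dp":[0,0,0],"delta_rot":[0,0,0],"grip":1},{"dp":[0,0,0],"delta_rot":[0,0,0],"grip":1},{"dp":[0,0,0],"delta_rot":[0,0,0],"grip":1}]'

```text
time: 2.2
tool_pos: [0.415, -0.3387, 0.0176]
tcp_rot: [0.994, 0.108, 0.0, 0.0]
wrist_force: [0.2, -0.7, 0.1]
finger_gap: 0.025
grasp_force: 0.0
```

```bash
python3 - <<'E'
from h import *
o=manip.get_obs();print(o['tool_pos'],o['finger_gap'],o['grasp_force'])
a=vision.read_camera('side')['frame'][150:240,250:370];b=vision.read_camera('top')['frame'][150:240,290:410]
cv2.imwrite('pics/s3.png',cv2.resize(np.vstack([a,b])[...,::-1],(800,1200),interpolation=cv2.INTER_CUBIC)[::2,::1] if 0 else cv2.resize(np.hstack([a,b])[...,::-1],(800,300),interpolation=cv2.INTER_CUBIC))
E
```

```text
[ 0.41499847 -0.33865692  0.01759633] 0.025010678692496093 0.0
```

View pics/s3.png

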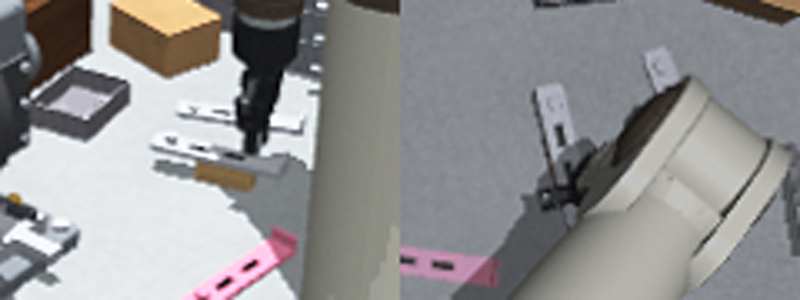

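move_arm --commands '[{"dp":[0,0,0],"delta_rot":[0,0,0],"grip":1},{"dp":[0,0,0],"delta_rot":[0,0,0],"grip":1}]'

```text
time: 2.47
tool_pos: [0.4146, -0.3383, 0.0167]
tcp_rot: [0.994, 0.108, 0.0, -0.0]
wrist_force: [-0.3, -0.0, -0.6]
finger_gap: -0.0001
grasp_force: 0.0
```

```bash
python3 - <<'E'
from h import *
c=snap('top');P=cloud(c);z=P[...,2];f=c['frame']
for v in range(176,224,3): print(v,' '.join('%4d'%(1000*x) if x==x else ' nan' for x in z[v,322:352]))
cv2.imwrite('pics/t4.png',cv2.resize(f[165:225,310:390][...,::-1],(800,600),interpolation=cv2.INTER_CUBIC))
E
```

```text
176    1    0    0    0    2    0    4    2    7   40   38   38   39   32   31   41   42   -4    3    0    0    2    1    5    0    1    0   -1    1    4
179    0    1    0    4    3   -4   -1    0    0   36   41   39   46   48   43   50   40   39    0    1    2   -2    4    3    5    0    3   -6    0    1
182    2    1    2    0    3    3    3    0   -4   30   39   35   40   50   46   37   33   41    0    1    2    0    0   -2    1    3    3    1    0    5
185    1   -2    4   -2    9   -5    1   -1    4   -3   48   44   42   31   35   41   39   34   42    2    0    4   -1    0   -3   -3    0    3    3   -4
188    2    1   -4   -6    1    0   -5    0    7    4    2   39   35   40   35   39   36   40   38   39    2   -2    0    4    0    3    1    1   -2   -5
191    0   -1   -1    0    2    2    2    0    3   -3   -3    0   35   36   34   41   36   40   39   40   39    4    3   10   -1    0    0    4   -1   -1
194   -3   -4   -2   -4   -1   -1   -2   -1   -1   -3    1    6   37   34   35   37   41   37   37   37   39   -6   -2   -1    7    1    6  258  290  294
197   -4    3   -4    
[... 663 characters left out ...]
 148  148  153  155  159  167  176  190  207  216  463  475  488  503  517  527  527
212    0   -2    3    5    1    3   -8   -2    2    2   -2  145  140  143   -3    0    0   36   40   32   38  468  478  493  506  517  519  521  522  522
215    4    2    0    1   -1    4   -2   -1    0    0    0    1   -1   -3   -3   -2    0   34   34   39   36  493  504  508  517  518  520  528  525  527
218    2   -1    0    2    3   -8    0    0    3    0    5   -3   -1    1    0    0    0    0   34  510  514  518  519  522  525  525  530  533  534  532
221    4    5    1    0   -3    4   -4    8    2   -1    9    2    6   -6    0   -4  505  514  518  527  526  526  527  534  535  534  536  538  537  539
```

View pics/t4.png

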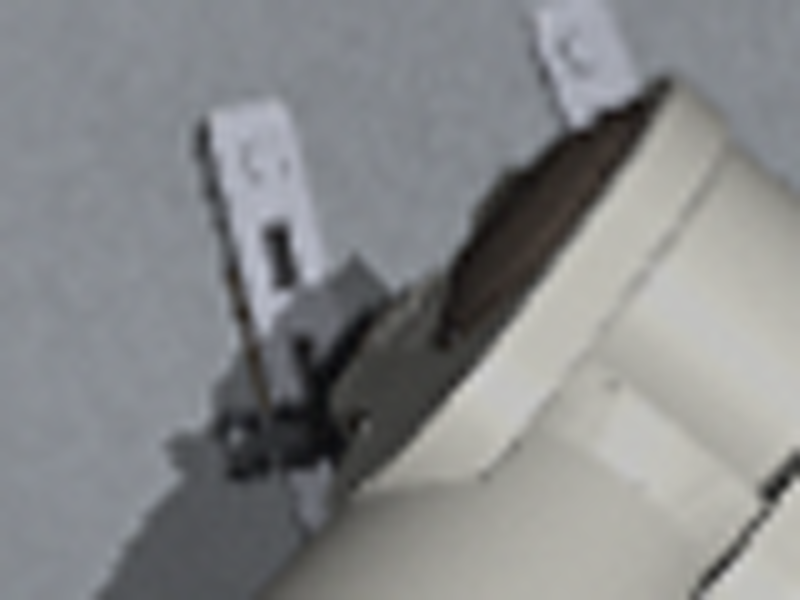

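```bash
python3 - <<'E'
from h import *
s=load('side');c=load('top')
print(proj(s,[.4117,-.3354,.069]),'seen tip ~',(324.3,186))
o=manip.get_obs();p=o['tool_pos'];print(p,o['tcp_rot'],'proj now side',proj(s,p),'top',proj(c,p))
P=cloud(c)
Q=P[204:214,331:340].reshape(-1,3);Q=Q[(Q[:,2]>.12)&(Q[:,2]<.17)];print('knuckle',Q.mean(0),Q.min(0),Q.max(0))
s=snap('side');Ps=cloud(s);f=s['frame']
M=(f.max(-1)<70);M[:170]=0;M[225:]=0;M[:,:300]=0;M[:,345:]=0
for v in range(176,212,2):
    u=np.where(M[v])[0]; 
    if len(u): print(v,u.min(),u.max(),np.nanmedian(Ps[v,u],0))
E
```

```text
(np.float64(326.93619575499326), np.float64(191.28010014532882)) seen tip ~ (324.3, 186)
[ 0.41461221 -0.33828681  0.01667642] [ 9.94125639e-01  1.08232214e-01 -2.29871075e-05 -2.99714685e-05] proj now side (np.float64(325.59423289828345), np.float64(202.00141890056864)) top (np.float64(340.79774132511295), np.float64(207.02855047439118))
knuckle [ 0.40321659 -0.29054559  0.14455163] [ 0.3910177  -0.30480642  0.12300236] [ 0.41584695 -0.27702241  0.16617516]
176 323 333 [ 0.40215147 -0.3125649   0.1513344 ]
178 323 332 [ 0.40185597 -0.316138    0.14083746]
180 325 332 [ 0.40088167 -0.31744226  0.1307549 ]
182 321 331 [ 0.4006292  -0.28755556  0.13752869]
184 322 330 [ 0.40249999 -0.28457576  0.12724676]
186 322 329 [ 0.40236576 -0.29789617  0.11289625]
188 325 329 [ 0.4024126  -0.30646725  0.1011553 ]
190 325 327 [ 0.40999236 -0.32398896  0.08106051]
192 325 327 [ 0.40922879 -0.32307233  0.0714856 ]
194 309 327 [ 0.41473077 -0.32360534  0.06093761]
196 318 319 [ 0.44535378 -0.33272592  0.03608522]
```

The top crop shows the gripper knuckles at (250,440) over the bar. The depth puts the shut fingertips at about z=0.055, not at the reported 0.017, so they shut above the bar. I open and measure the tips.

move_arm --commands '[{"dp":[0,0,0],"delta_rot":[0,0,0],"grip":-1},{"dp":[0,0,0],"delta_rot":[0,0,0],"grip":-1},{"dp":[0,0,0],"delta_rot":[0,0,0],"grip":-1},{"dp":[0,0,0],"delta_rot":[0,0,0],"grip":-1},{"dp":[0,0,0],"delta_rot":[0,0,0],"grip":-1}]'

```text
time: 2.98
tool_pos: [0.4146, -0.3383, 0.0166]
tcp_rot: [0.994, 0.108, -0.0, -0.0]
wrist_force: [-0.3, 0.7, -0.3]
finger_gap: 0.0605
grasp_force: 0.0
```

```bash
python3 - <<'E'
from h import *
s=snap('side');P=cloud(s);f=s['frame']
print(manip.get_obs()['tool_pos'])
for v in range(182,214,2):
    print(v,' '.join('%3d/%4d/%3d'%(1000*P[v,u,2],1000*P[v,u,1],f[v,u].mean()) if P[v,u,2]==P[v,u,2] else 'nan' for u in range(314,340,2)))
E
```

```text
[ 0.41462554 -0.33833975  0.01667725]
182   5/-466/238   7/-468/243   7/-472/250 141/-269/109 142/-272/ 40 144/-273/ 38 143/-279/ 24 129/-306/ 28  92/-369/ 23   3/-517/167  -2/-531/232  -1/-535/231   0/-538/233
184   3/-453/251   8/-452/231   5/-461/150 133/-269/ 61 134/-271/ 21 134/-276/ 26 133/-281/ 24 119/-308/ 27  86/-365/ 19   8/-493/198  -2/-515/240   0/-518/235  -1/-524/232
186  -1/-447/152   5/-441/145   5/-447/108 123/-272/ 38 110/-296/ 23 125/-276/ 36 126/-280/ 23  77/-360/ 23  77/-365/ 16   8/-477/246   8/-483/249   7/-489/247   7/-495/248
188  -2/-433/230  -3/-440/232   2/-436/241 112/-275/ 41 112/-279/ 33 114/-280/ 29 111/-289/ 26  61/-371/ 19  68/-364/ 16   2/-471/ 99   8/-468/139   8/-472/209   3/-486/241
190   0/-415/227  -2/-424/226  -1/-427/231 102/-278/170 108/-272/ 34 108/-277/ 23 103/-290/ 43  56/-366/134  59/-365/125  -2/-465/232   0/-466/239  -1/-473/219  -1/-478/157
192  -2/-404/226   2/-402/232   0/-409/232  -3/-421/240  86/-293/ 64  88/-294/ 22  87/-301/ 88   0/-437/226  -2/-444/230   0/-446/230   0/-452/229   0/-458/229   0/-462/230
194  39/-330/140  35/-34
[... 1005 characters left out ...]
-381/131
206   1/-306/244   2/-310/133   3/-312/108   2/-319/ 97   4/-321/ 92   4/-325/ 96  -1/-339/126   0/-341/130  -1/-349/130   2/-347/127   0/-357/129   0/-361/128  -1/-367/128
208  -1/-297/233   1/-298/238   0/-305/142   0/-309/127  -1/-317/132   0/-320/129  -1/-325/127  -3/-334/127   0/-333/129   1/-336/129  -3/-348/127   0/-348/129   0/-353/126
210  -3/-288/235   0/-288/235   0/-293/242  -3/-302/178  -1/-304/129   0/-306/128  -2/-315/128  -2/-320/129  -1/-322/131   0/-326/129  -3/-335/129  -1/-336/126   0/-338/126
212   1/-269/234   0/-275/234  -2/-283/181  -2/-288/120   1/-288/122   0/-295/126  -1/-302/129  -1/-305/128  -1/-310/129   0/-313/130   0/-318/130  -3/-327/128   0/-328/128
```

The open fingertips are really at z≈0.058 while the reported value is 0.017, with xy in agreement. The true grip is therefore about 37 mm farther back along the tool, so I lower by that.

move_arm --commands '[{"dp":[0,0,0.1],"delta_rot":[0,0,0],"grip":-1},{"dp":[0,0,0.2],"delta_rot":[0,0,0],"grip":-1},{"dp":[0,0,0.3],"delta_rot":[0,0,0],"grip":-1},{"dp":[0,0,0.3],"delta_rot":[0,0,0],"grip":-1}]'

```text
time: 3.37
tool_pos: [0.4129, -0.337, -0.0231]
tcp_rot: [0.994, 0.108, -0.002, -0.002]
wrist_force: [-0.5, 0.3, -1.0]
finger_gap: 0.0852
grasp_force: 0.0
```

```bash
python3 - <<'E'
from h import *
s=snap('side');P=cloud(s);f=s['frame']
o=manip.get_obs();print(o['tool_pos'],o['qpos'],o['wrist_force'],o['finger_gap'])
for v in range(192,218,2):
    print(v,' '.join('%3d/%4d/%3d'%(1000*P[v,u,2],1000*P[v,u,1],f[v,u].mean()) if P[v,u,2]==P[v,u,2] else 'nan' for u in range(314,340,2)))
E
```

```text
[ 0.41336876 -0.3373344  -0.02162945] [-6.84454953e-01  7.96472994e-02 -2.55409589e-01  1.23940887e+00
 -5.40281893e-06  2.24028270e+00] [-0.02943534 -0.32687954 -0.80698454] 0.08570209496467497
192   0/-402/228  -2/-409/233  -1/-413/210 100/-268/ 19 105/-265/ 28 106/-268/ 29  89/-297/ 27  89/-301/ 26  40/-381/ 18   2/-442/178  -5/-460/232  -2/-461/231  -3/-467/231
194  34/-337/143  36/-338/159  88/-268/134  78/-288/ 27  95/-267/118  96/-270/ 39  83/-293/ 24  33/-372/ 23  31/-381/ 12   0/-432/189  -1/-439/235  -4/-448/230   0/-448/232
196  36/-321/222  36/-325/136  83/-263/ 30  76/-278/ 27  73/-287/ 38  89/-267/ 22  72/-297/ 42   0/-407/203  22/-379/157   2/-414/117  -1/-425/123  48/-355/117   0/-432/234
198  35/-310/139  35/-314/131  77/-260/ 89  78/-263/ 38  78/-266/ 53  79/-270/ 28  37/-334/105  37/-340/149  34/-348/149  34/-353/148  48/-337/146  37/-358/112  -3/-423/122
200  25/-310/ 96  28/-311/ 96  27/-318/115  59/-277/ 78  68/-268/ 23  73/-267/ 45  38/-320/131  40/-323/145  36/-333/147  34/-341/150  48/-325/117   0/-401/117   0/-405/127
202  17/-310/ 98 nan  19/-315/101  49/-2
[... 625 characters left out ...]
/130  -1/-354/127
210   0/-284/236   0/-286/237   0/-294/244  -1/-300/146   1/-300/130   0/-307/127   0/-312/130   0/-317/129  -4/-326/132  -1/-327/129  -1/-332/130  -1/-336/126  -3/-344/127
212  -1/-273/235   0/-276/235  -4/-286/184  -1/-288/125  -5/-297/126   0/-294/128   0/-299/129   1/-301/129   1/-307/131   3/-308/129  -2/-321/132   0/-323/129  -1/-329/130
214  -3/-264/234  -1/-265/234   0/-269/168   0/-274/123  -3/-282/124   0/-284/127   0/-288/128  -1/-293/127   4/-291/128   0/-300/129  -6/-315/125  -4/-317/125 nan
216   0/-247/235   2/-248/236  -2/-260/236  -2/-265/239   3/-261/240   0/-271/209   0/-274/127   0/-280/129  -3/-289/129  -2/-292/127  -2/-296/125  -1/-300/129  -3/-307/127
```

move_arm --commands '[{"dp":[0,0,0],"delta_rot":[0,0,0],"grip":1},{"dp":[0,0,0],"delta_rot":[0,0,0],"grip":1},{"dp":[0,0,0],"delta_rot":[0,0,0],"grip":1},{"dp":[0,0,0],"delta_rot":[0,0,0],"grip":1},{"dp":[0,0,0],"delta_rot":[0,0,0],"grip":1}]'

```text
time: 3.83
tool_pos: [0.4149, -0.3385, -0.0185]
tcp_rot: [0.994, 0.108, 0.0, 0.0]
wrist_force: [-0.2, -0.2, 0.0]
finger_gap: 0.0307
grasp_force: 59.0
```

move_arm --commands '[{"dp":[0,0,0],"delta_rot":[0,0,0],"grip":1},{"dp":[0,0,0],"delta_rot":[0,0,0],"grip":1}]'

```text
time: 4.0
tool_pos: [0.4149, -0.3385, -0.0185]
tcp_rot: [0.994, 0.108, 0.0, 0.0]
wrist_force: [-1.7, 1.6, 6.0]
finger_gap: 0.0308
grasp_force: 59.5
```

Gripped: 30.8 mm gap, 59 N. Now I lift, turn to the press yaw and carry the bar to the front of the guides.

move_arm --commands '[{"dp":[0,0,-0.15],"delta_rot":[0,0,0],"grip":1},{"dp":[0,0,-0.3],"delta_rot":[0,0,0.05],"grip":1},{"dp":[0,0,-0.42],"delta_rot":[0,0,0.11],"grip":1},{"dp":[0,0,-0.42],"delta_rot":[0,0,0.162],"grip":1},{"dp":[0,0,-0.42],"delta_rot":[0,0,0.162],"grip":1}]'

```text
time: 4.42
tool_pos: [0.4149, -0.3386, 0.0317]
tcp_rot: [1.0, -0.021, 0.0, 0.0]
wrist_force: [0.4, 0.3, -3.3]
finger_gap: 0.0309
grasp_force: 59.7
```

move_arm --commands '[{"dp":[-0.03,-0.2,0],"delta_rot":[0,0,0],"grip":1},{"dp":[-0.05,-0.42,0],"delta_rot":[0,0,0],"grip":1},{"dp":[-0.08,-0.62,0],"delta_rot":[0,0,0],"grip":1},{"dp":[-0.114,-0.82,0],"delta_rot":[0,0,0],"grip":1}]'

```text
time: 4.75
tool_pos: [0.4038, -0.2382, 0.0299]
tcp_rot: [1.0, -0.017, -0.001, -0.0]
wrist_force: [0.4, 0.0, -2.3]
finger_gap: 0.0306
grasp_force: 60.1
```

move_arm --commands '[{"dp":[-0.03,-0.2,0],"delta_rot":[0,0,0],"grip":1},{"dp":[-0.05,-0.42,0],"delta_rot":[0,0,0],"grip":1},{"dp":[-0.08,-0.62,0],"delta_rot":[0,0,0],"grip":1},{"dp":[-0.114,-0.82,0],"delta_rot":[0,0,0],"grip":1}]'

```text
time: 5.08
tool_pos: [0.3938, -0.1393, 0.0302]
tcp_rot: [1.0, -0.017, -0.001, -0.0]
wrist_force: [0.8, -0.4, -2.5]
finger_gap: 0.0309
grasp_force: 60.1
```

move_arm --commands '[{"dp":[-0.03,-0.2,0],"delta_rot":[0,0,0],"grip":1},{"dp":[-0.05,-0.42,0],"delta_rot":[0,0,0],"grip":1},{"dp":[-0.08,-0.62,0],"delta_rot":[0,0,0],"grip":1},{"dp":[-0.114,-0.77,0],"delta_rot":[0,0,0],"grip":1},{"dp":[-0.114,-0.82,0],"delta_rot":[0,0,0],"grip":1}]'

```text
time: 5.5
tool_pos: [0.3835, -0.0399, 0.0303]
tcp_rot: [1.0, -0.016, -0.001, -0.0]
wrist_force: [-0.6, -0.6, -3.5]
finger_gap: 0.0309
grasp_force: 60.2
```

move_arm --commands '[{"dp":[0,0,0],"delta_rot":[0,0,0],"grip":1},{"dp":[0,0,0],"delta_rot":[0,0,0],"grip":1}]'

```text
time: 5.67
tool_pos: [0.3846, -0.042, 0.0307]
tcp_rot: [1.0, -0.018, -0.0, 0.0]
wrist_force: [0.1, -0.7, -2.6]
finger_gap: 0.0306
grasp_force: 60.2
```

```bash
python3 - <<'E'
from h import *
c=snap('top');s=snap('side');o=manip.get_obs();print(o['tool_pos'],R.from_quat(o['tcp_rot']).as_matrix().round(4).tolist(),o['qpos'])
ims=[cv2.resize(c['frame'][150:240,220:310][...,::-1],(400,400),interpolation=cv2.INTER_CUBIC),cv2.resize(s['frame'][165:255,215:305][...,::-1],(400,400),interpolation=cv2.INTER_CUBIC)]
cv2.imwrite('pics/t5.png',np.hstack(ims))
for n,c in(('top',c),('side',s)):
    P=cloud(c);z=P[...,2];M=(z>.068)&(z<.098)&(P[...,0]>.36)&(P[...,0]<.56)&(abs(P[...,1]+.045)<.05)&(c['frame'].min(-1)>110)
    Q=P[M][:,:2].astype(np.float32);print(n,len(Q),cv2.minAreaRect(Q),np.median(z[M]),Q.max(0),cv2.fitLine(Q,cv2.DIST_HUBER,0,.001,.001).ravel())
E
```

```text
[ 0.38476074 -0.04252819  0.03086436] [[0.9993, -0.0376, -0.0003], [-0.0376, -0.9993, -0.0002], [-0.0003, 0.0002, -1.0]] [-1.09883586e-01 -3.11396754e-01 -5.06438138e-01  1.37606113e+00
 -2.43558172e-04  3.06935385e+00]
top 84 ((0.4905625581741333, -0.0462622195482254), (0.029575712978839874, 0.03711089864373207), 89.18894958496094) 0.0873111330251416 [ 0.5091205 -0.0314237] [ 0.9350811   0.35443372  0.48707497 -0.04724418]
side 188 ((0.436434268951416, -0.036555614322423935), (0.15061776340007782, 0.05717146396636963), 4.10867166519165) 0.08547825281379062 [ 0.51307774 -0.01119827] [ 0.99996156 -0.00876776  0.4434217  -0.03656244]
```

View pics/t5.png

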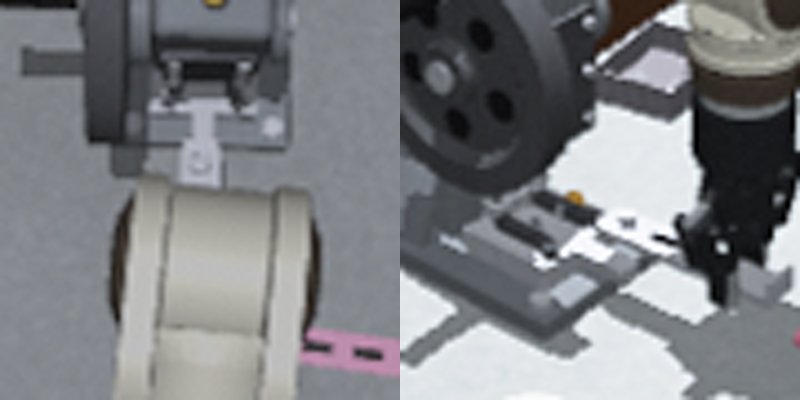

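In the top half, the bar tip with its stud is at (203,160), in line with the tongue at (207,115) and the guides at (172,85) and (240,90). In the side half the bar is level in the grip. I lower to just above bed height.

move_arm --commands '[{"dp":[0,0,0.1],"delta_rot":[0,0,0],"grip":1},{"dp":[0,0,0.18],"delta_rot":[0,0,0],"grip":1},{"dp":[0,0,0.23],"delta_rot":[0,0,0],"grip":1},{"dp":[0,0,0.25],"delta_rot":[0,0,0],"grip":1},{"dp":[0,0,0.25],"delta_rot":[0,0,0],"grip":1}]'

```text
time: 6.18
tool_pos: [0.3839, -0.0419, -0.0001]
tcp_rot: [1.0, -0.019, -0.001, -0.0]
wrist_force: [0.2, 0.2, -3.0]
finger_gap: 0.0308
grasp_force: 60.2
```

move_arm --commands '[{"dp":[0,0,0.01],"delta_rot":[0,0,0],"grip":1},{"dp":[0,0,0.02],"delta_rot":[0,0,0],"grip":1},{"dp":[0,0,0.02],"delta_rot":[0,0,0],"grip":1}]'

```text
time: 6.43
tool_pos: [0.3848, -0.0418, -0.0012]
tcp_rot: [1.0, -0.019, 0.0, 0.0]
wrist_force: [0.1, -0.4, -3.1]
finger_gap: 0.0308
grasp_force: 60.2
```

move_arm --commands '[{"dp":[0.1,0,0],"delta_rot":[0,0,0],"grip":1},{"dp":[0.2,0,0],"delta_rot":[0,0,0],"grip":1},{"dp":[0.27,0,0],"delta_rot":[0,0,0],"grip":1},{"dp":[0.34,0,0],"delta_rot":[0,0,0],"grip":1},{"dp":[0.4,0,0],"delta_rot":[0,0,0],"grip":1}]'

```text
time: 6.85
tool_pos: [0.4334, -0.0436, -0.0013]
tcp_rot: [1.0, -0.019, -0.0, -0.0]
wrist_force: [-0.0, -0.8, -3.0]
finger_gap: 0.0308
grasp_force: 60.2
```

```bash
python3 - <<'E'
from h import *
o=manip.get_obs();print(o['tool_pos'],o['wrist_force'],o['moment'],o['qpos'][5])
c=snap('top');s=snap('side')
ims=[cv2.resize(c['frame'][150:210,235:295][...,::-1],(400,400),interpolation=cv2.INTER_CUBIC),cv2.resize(s['frame'][185:245,215:275][...,::-1],(400,400),interpolation=cv2.INTER_CUBIC)]
cv2.imwrite('pics/t6.png',np.hstack(ims))
E
```

```text
[ 0.43335368 -0.04360136 -0.00126362] [-0.04380042 -0.79445657 -3.01312988] [ 0.00037751  0.10651097 -0.02571243] 3.0788484439587065
```

View pics/t6.png

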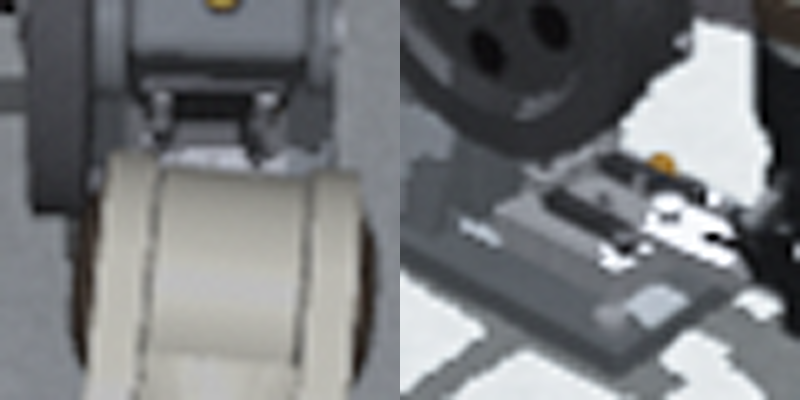

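Picture shows the bar tip at the guide mouth, side (665,215), in line between the guides. The picture budget is now used up. I check the wrist's clearance to the press head numerically before going on.

```bash
python3 - <<'E'
from h import *
c=load('top');P=cloud(c);s=load('side');Q=cloud(s)
for n,P in(('top',P),('side',Q)):
  f=(c if n=='top' else s)['frame']
  for zl in np.arange(.1,.5,.04):
    M=(P[...,2]>zl)&(P[...,2]<zl+.04)&(abs(P[...,1]+.04)<.08)&(P[...,0]<.56)&(P[...,0]>.3)
    if M.sum(): print(n,round(zl,2),M.sum(),np.sort(P[M][:,0])[-6:].round(3))
E
```

```text
top 0.1 3 [0.549 0.554 0.557]
top 0.14 51 [0.557 0.558 0.559 0.559 0.56  0.56 ]
top 0.18 39 [0.552 0.557 0.557 0.558 0.56  0.56 ]
top 0.22 168 [0.559 0.559 0.559 0.56  0.56  0.56 ]
top 0.26 152 [0.56 0.56 0.56 0.56 0.56 0.56]
top 0.3 120 [0.559 0.56  0.56  0.56  0.56  0.56 ]
top 0.38 2 [0.464 0.467]
top 0.42 1 [0.462]
top 0.46 337 [0.486 0.487 0.487 0.487 0.487 0.487]
side 0.1 266 [0.551 0.551 0.552 0.552 0.553 0.553]
side 0.14 244 [0.555 0.556 0.557 0.559 0.559 0.559]
side 0.18 419 [0.559 0.559 0.56  0.56  0.56  0.56 ]
side 0.22 526 [0.559 0.56  0.56  0.56  0.56  0.56 ]
side 0.26 480 [0.56 0.56 0.56 0.56 0.56 0.56]
side 0.3 570 [0.557 0.559 0.559 0.559 0.56  0.56 ]
side 0.34 547 [0.484 0.484 0.485 0.485 0.485 0.486]
side 0.38 363 [0.479 0.48  0.482 0.483 0.483 0.484]
side 0.42 478 [0.487 0.487 0.488 0.489 0.49  0.49 ]
side 0.46 767 [0.488 0.488 0.488 0.49  0.49  0.49 ]
```

move_arm --commands '[{"dp":[0.03,0,0],"delta_rot":[0,0,0],"grip":1},{"dp":[0.06,0,0],"delta_rot":[0,0,0],"grip":1},{"dp":[0.09,0,0],"delta_rot":[0,0,0],"grip":1},{"dp":[0.12,0,0],"delta_rot":[0,0,0],"grip":1},{"dp":[0.12,0,0.01],"delta_rot":[0,0,0],"grip":1}]'

```text
time: 7.37
tool_pos: [0.4477, -0.0445, -0.0024]
tcp_rot: [1.0, -0.019, 0.0, 0.0]
wrist_force: [0.7, -3.4, -2.0]
finger_gap: 0.0305
grasp_force: 60.1
```

move_arm --commands '[{"dp":[0.03,0,0],"delta_rot":[0,0,0],"grip":1},{"dp":[0.06,0,0],"delta_rot":[0,0,0],"grip":1},{"dp":[0.08,0,0],"delta_rot":[0,0,0],"grip":1},{"dp":[0.08,0,0],"delta_rot":[0,0,0],"grip":1}]'

```text
time: 7.7
tool_pos: [0.4572, -0.0447, -0.0025]
tcp_rot: [1.0, -0.019, 0.0, 0.0]
wrist_force: [0.0, -4.1, -3.0]
finger_gap: 0.0305
grasp_force: 60.0
```

move_arm --commands '[{"dp":[0.02,0,0],"delta_rot":[0,0,0],"grip":1},{"dp":[0.04,0,0],"delta_rot":[0,0,0],"grip":1},{"dp":[0.04,0,0],"delta_rot":[0,0,0],"grip":1}]'

```text
time: 7.95
tool_pos: [0.4611, -0.0448, -0.0027]
tcp_rot: [1.0, -0.019, -0.001, 0.0]
wrist_force: [-3.2, -5.3, -1.9]
finger_gap: 0.031
grasp_force: 60.0
```

move_arm --commands '[{"dp":[0.02,0,0],"delta_rot":[0,0,0],"grip":1},{"dp":[0.04,0,0],"delta_rot":[0,0,0],"grip":1},{"dp":[0.04,0,0],"delta_rot":[0,0,0],"grip":1}]'

```text
time: 8.2
tool_pos: [0.4653, -0.045, -0.003]
tcp_rot: [1.0, -0.019, -0.001, 0.0]
wrist_force: [-5.5, -4.9, -2.9]
finger_gap: 0.0307
grasp_force: 60.1
```

move_arm --commands '[{"dp":[0.02,0,0],"delta_rot":[0,0,0],"grip":1},{"dp":[0.04,0,0],"delta_rot":[0,0,0],"grip":1},{"dp":[0.04,0,0],"delta_rot":[0,0,0],"grip":1}]'

```text
time: 8.45
tool_pos: [0.4697, -0.0451, -0.0031]
tcp_rot: [1.0, -0.019, -0.002, 0.0]
wrist_force: [-6.9, -4.5, -2.0]
finger_gap: 0.031
grasp_force: 60.1
```

move_arm --commands '[{"dp":[0.02,0,0],"delta_rot":[0,0,0],"grip":1},{"dp":[0.04,0,0],"delta_rot":[0,0,0],"grip":1},{"dp":[0.04,0,0],"delta_rot":[0,0,0],"grip":1}]'

```text
time: 8.7
tool_pos: [0.4743, -0.0453, -0.0032]
tcp_rot: [1.0, -0.019, -0.002, 0.0]
wrist_force: [-7.9, -4.7, -1.0]
finger_gap: 0.0306
grasp_force: 60.1
```

move_arm --commands '[{"dp":[0.015,0,0],"delta_rot":[0,0,0],"grip":1},{"dp":[0.03,0,0],"delta_rot":[0,0,0],"grip":1},{"dp":[0.03,0,0],"delta_rot":[0,0,0],"grip":1}]'

```text
time: 8.95
tool_pos: [0.4775, -0.0454, -0.0033]
tcp_rot: [1.0, -0.019, -0.002, 0.0]
wrist_force: [-9.9, -5.0, -2.2]
finger_gap: 0.0309
grasp_force: 60.1
```

move_arm --commands '[{"dp":[0.01,0,0],"delta_rot":[0,0,0],"grip":1},{"dp":[0.02,0,0],"delta_rot":[0,0,0],"grip":1},{"dp":[0.02,0,0],"delta_rot":[0,0,0],"grip":1}]'

```text
time: 9.2
tool_pos: [0.4796, -0.0454, -0.0034]
tcp_rot: [1.0, -0.019, -0.002, -0.0]
wrist_force: [-10.1, -4.0, -2.0]
finger_gap: 0.0307
grasp_force: 60.2
```

move_arm --commands '[{"dp":[0.008,0,0],"delta_rot":[0,0,0],"grip":1},{"dp":[0.016,0,0],"delta_rot":[0,0,0],"grip":1},{"dp":[0.016,0,0],"delta_rot":[0,0,0],"grip":1}]'

```text
time: 9.45
tool_pos: [0.4815, -0.0455, -0.0034]
tcp_rot: [1.0, -0.019, -0.002, -0.0]
wrist_force: [-11.3, -3.6, -1.6]
finger_gap: 0.0307
grasp_force: 60.2
```

move_arm --commands '[{"dp":[0.008,0,0],"delta_rot":[0,0,0],"grip":1},{"dp":[0.012,0,0],"delta_rot":[0,0,0],"grip":1},{"dp":[0.012,0,0],"delta_rot":[0,0,0],"grip":1}]'

```text
time: 9.7
tool_pos: [0.4826, -0.0455, -0.0035]
tcp_rot: [1.0, -0.019, -0.003, -0.0]
wrist_force: [-13.4, -3.8, -1.3]
finger_gap: 0.0304
grasp_force: 60.2
```

move_arm --commands '[{"dp":[0.006,0,0],"delta_rot":[0,0,0],"grip":1},{"dp":[0.008,0,0],"delta_rot":[0,0,0],"grip":1},{"dp":[0.008,0,0],"delta_rot":[0,0,0],"grip":1}]'

```text
time: 9.95
tool_pos: [0.4829, -0.0455, -0.0035]
tcp_rot: [1.0, -0.019, -0.003, -0.0]
wrist_force: [-17.6, -3.3, 1.3]
finger_gap: 0.0308
grasp_force: 60.4
```

move_arm --commands '[{"dp":[0.006,0,0],"delta_rot":[0,0,0],"grip":1},{"dp":[0.008,0,0],"delta_rot":[0,0,0],"grip":1},{"dp":[0.008,0,0],"delta_rot":[0,0,0],"grip":1}]'

```text
time: 10.2
tool_pos: [0.4828, -0.0455, -0.0035]
tcp_rot: [1.0, -0.019, -0.004, -0.0]
wrist_force: [-21.2, -3.4, 4.9]
finger_gap: 0.0305
grasp_force: 60.8
```

The stop was felt: motion halted at x=0.483 while the force went from 13 to 21 N, so about 9 N is on the stop. I relax the push and let go.

move_arm --commands '[{"dp":[-0.012,0,0],"delta_rot":[0,0,0],"grip":1},{"dp":[-0.024,0,0],"delta_rot":[0,0,0],"grip":1},{"dp":[-0.024,0,0],"delta_rot":[0,0,0],"grip":1}]'

```text
time: 10.45
tool_pos: [0.483, -0.0455, -0.003]
tcp_rot: [1.0, -0.019, -0.001, -0.0]
wrist_force: [-6.6, -2.5, -2.7]
finger_gap: 0.0305
grasp_force: 60.0
```

move_arm --commands '[{"dp":[0,0,0],"delta_rot":[0,0,0],"grip":-0.2},{"dp":[0,0,0],"delta_rot":[0,0,0],"grip":-1},{"dp":[0,0,0],"delta_rot":[0,0,0],"grip":-1},{"dp":[0,0,0],"delta_rot":[0,0,0],"grip":-1},{"dp":[0,0,0],"delta_rot":[0,0,0],"grip":-1}]'

```text
time: 10.87
tool_pos: [0.4847, -0.0453, -0.0022]
tcp_rot: [1.0, -0.019, 0.0, -0.0]
wrist_force: [-1.1, 0.1, 0.1]
finger_gap: 0.0854
grasp_force: 0.0
```

move_arm --commands '[{"dp":[0,0,0],"delta_rot":[0,0,0],"grip":-1},{"dp":[0,0,0],"delta_rot":[0,0,0],"grip":-1},{"dp":[0,0,0],"delta_rot":[0,0,0],"grip":-1},{"dp":[0,0,0],"delta_rot":[0,0,0],"grip":-1}]'

```text
time: 11.2
tool_pos: [0.4842, -0.0455, -0.0025]
tcp_rot: [1.0, -0.019, -0.0, -0.0]
wrist_force: [0.1, -0.8, 0.6]
finger_gap: 0.0853
grasp_force: 0.0
```

Bar seated and released. Now the crank geometry and nearby obstacles.

```bash
python3 - <<'E'
from h import *
np.set_printoptions(precision=4,suppress=True)
c=load('top');s=load('side')
t=ray(c,211.0,147,.3);print('tip',t,'grip x,y',t[:2]+.028*np.array([-.0377*-1*1,-1])*[-1,1])
for n,(u,v) in dict(mug=(315,335),mugh=(290,335),oil=(247,210),hamhead=(262,232),hamend=(272,326),drv=(216,285)).items(): print(n,ray(c,u*.64,v*.64,.05))
P=cloud(s);M=np.zeros(P.shape[:2],bool);M[150:180,195:232]=1
M&=(s['frame'].max(-1)<75)&(P[...,1]>.06)&(P[...,2]>.27)
Q=P[M];print('side handle pts',len(Q),Q.mean(0),Q.max(0),Q.min(0));
top=Q[Q[:,2]>np.percentile(Q[:,2],70)];print(top.mean(0))
E
```

```text
tip [0.5928 0.1283 0.3   ] grip x,y [0.5918 0.1003]
mug [0.3888 0.191  0.05  ]
mugh [0.3891 0.2512 0.05  ]
oil [0.6959 0.3611 0.05  ]
hamhead [0.6406 0.3228 0.05  ]
hamend [0.4109 0.295  0.05  ]
drv [0.5111 0.4337 0.05  ]
side handle pts 154 [0.5861 0.0989 0.3043] [0.6034 0.1328 0.3133] [0.5782 0.0602 0.2886]
[0.5904 0.0963 0.3107]
```

move_arm --commands '[{"dp":[-0.15,0,0],"delta_rot":[0,0,0],"grip":-1},{"dp":[-0.3,0,-0.1],"delta_rot":[0,0,0],"grip":-1},{"dp":[-0.4,0,-0.4],"delta_rot":[0,0,0],"grip":-1},{"dp":[-0.4,0,-0.7],"delta_rot":[0,0,0],"grip":-1},{"dp":[-0.4,0,-1],"delta_rot":[0,0,0],"grip":-1}]'

```text
time: 11.62
tool_pos: [0.4352, -0.0436, 0.1189]
tcp_rot: [1.0, -0.019, -0.0, -0.0]
wrist_force: [1.8, 0.4, 0.3]
finger_gap: 0.0855
grasp_force: 0.0
```

move_arm --commands '[{"dp":[0,0,-0.25],"delta_rot":[0,0,0],"grip":-1},{"dp":[0,0,-0.5],"delta_rot":[0,0,0],"grip":-1},{"dp":[0,0,-0.75],"delta_rot":[0,0,0],"grip":-1},{"dp":[0,0,-1],"delta_rot":[0,0,0],"grip":-1},{"dp":[0,0,-1],"delta_rot":[0,0,0],"grip":-1}]'

```text
time: 12.03
tool_pos: [0.4377, -0.0439, 0.2431]
tcp_rot: [1.0, -0.019, 0.004, 0.0]
wrist_force: [1.1, -0.0, 0.4]
finger_gap: 0.0853
grasp_force: 0.0
```

move_arm --commands '[{"dp":[0,0,-0.2],"delta_rot":[0,0,-0.07],"grip":-1},{"dp":[0,0,-0.4],"delta_rot":[0,0,-0.14],"grip":-1},{"dp":[0,0,-0.55],"delta_rot":[0,0,-0.21],"grip":-1},{"dp":[0,0,-0.55],"delta_rot":[0,0,-0.28],"grip":-1},{"dp":[0,0,-0.55],"delta_rot":[0,0,-0.34],"grip":-1}]'

```text
time: 12.45
tool_pos: [0.4368, -0.0438, 0.3044]
tcp_rot: [0.969, 0.248, 0.001, 0.0]
wrist_force: [-0.3, 0.4, 0.1]
finger_gap: 0.086
grasp_force: 0.0
```

move_arm --commands '[{"dp":[0,0,0],"delta_rot":[0,0,-0.07],"grip":-1},{"dp":[0,0,0],"delta_rot":[0,0,-0.14],"grip":-1},{"dp":[0,0,0],"delta_rot":[0,0,-0.21],"grip":-1},{"dp":[0,0,0],"delta_rot":[0,0,-0.28],"grip":-1},{"dp":[0,0,0],"delta_rot":[0,0,-0.34],"grip":-1}]'

```text
time: 12.87
tool_pos: [0.4363, -0.0437, 0.3033]
tcp_rot: [0.869, 0.495, -0.0, -0.0]
wrist_force: [0.0, 0.6, -1.0]
finger_gap: 0.0856
grasp_force: 0.0
```

move_arm --commands '[{"dp":[0,0,0],"delta_rot":[0,0,-0.07],"grip":-1},{"dp":[0,0,0],"delta_rot":[0,0,-0.14],"grip":-1},{"dp":[0,0,0],"delta_rot":[0,0,-0.21],"grip":-1},{"dp":[0,0,0],"delta_rot":[0,0,-0.28],"grip":-1},{"dp":[0,0,0],"delta_rot":[0,0,-0.32],"grip":-1}]'

```text
time: 13.28
tool_pos: [0.4363, -0.0437, 0.3033]
tcp_rot: [0.718, 0.696, -0.0, -0.0]
wrist_force: [0.2, -0.4, 0.3]
finger_gap: 0.0859
grasp_force: 0.0
```

move_arm --commands '[{"dp":[0,0,0],"delta_rot":[0,0,0],"grip":-1},{"dp":[0,0,0],"delta_rot":[0,0,0],"grip":-1}]'

```text
time: 13.45
tool_pos: [0.4363, -0.0438, 0.3033]
tcp_rot: [0.721, 0.693, -0.0, -0.0]
wrist_force: [0.8, -0.7, -0.4]
finger_gap: 0.0855
grasp_force: 0.0
```

```bash
python3 - <<'E'
from h import *
o=manip.get_obs();T=R.from_quat(o['tcp_rot']);print(o['tool_pos'],T.as_matrix().round(4).tolist(),o['qpos'])
print('to above grip (tool axes, /0.12):',T.inv().apply(np.array([.591,.100,.300])-o['tool_pos'])/.12)
# recheck bar home, from cloud
c=snap('top');s=snap('side');Q=cloud(s);f=s['frame']
yaw=np.radians(-2.16);o=np.array([.589,-.049]);ex=np.array([np.cos(yaw),np.sin(yaw)]);ey=np.array([-ex[1],ex[0]])
for n,c in(('top',c),('side',s)):
    Q=cloud(c);x=(Q[...,:2]-o)@ex;y=(Q[...,:2]-o)@ey
    M=(Q[...,2]>.047)&(Q[...,2]<.06)&(abs(y)<.03)&(x<-.045)&(x>-.17);print(n,M.sum(),x[M].min(),np.median(y[M]),np.median(Q[...,2][M]))
    L=(Q[...,2]>.06)&(Q[...,2]<.075)&(abs(y)<.03)&(x<-.12)&(x>-.17);print('lip',L.sum(),np.sort(x[L]).round(4))
E
```

```text
[ 0.43629202 -0.04375116  0.30334701] [[0.0399, 0.9992, -0.0001], [0.9992, -0.0399, 0.0], [0.0, -0.0001, -1.0]] [-9.99461789e-02 -1.09035495e-01  1.94757789e-01  1.87469546e+00
  1.06616975e-06  1.51079332e+00]
to above grip (tool axes, /0.12): [1.24845298 1.24037153 0.02777006]Traceback (most recent call last):
  File "<stdin>", line 9, in <module>
    return umr_minimum(a, axis, None, out, keepdims, initial, where)
ValueError: zero-size array to reduction operation minimum which has no identity
```

```bash
python3 - <<'E'
from h import *
s=load('side');Q=cloud(s)
yaw=np.radians(-2.16);o=np.array([.589,-.049]);ex=np.array([np.cos(yaw),np.sin(yaw)]);ey=np.array([-ex[1],ex[0]])
x=(Q[...,:2]-o)@ex;y=(Q[...,:2]-o)@ey
M=(Q[...,2]>.047)&(Q[...,2]<.06)&(abs(y)<.03)&(x<-.045)&(x>-.17);print(M.sum(),np.sort(x[M])[:5],np.median(y[M]),np.median(Q[...,2][M]))
L=(Q[...,2]>.06)&(Q[...,2]<.075)&(abs(y)<.03)&(x<-.11)&(x>-.17);print('lip',L.sum(),np.sort(x[L]).round(4))
E
```

```text
181 [-0.14542805 -0.14534707 -0.145106   -0.14501156 -0.14484347] 0.006725380096884415 0.05223931924101377
lip 15 [-0.1455 -0.1449 -0.1443 -0.1443 -0.144  -0.1439 -0.1425 -0.1424 -0.1423
 -0.1422 -0.1421 -0.1416 -0.1407 -0.1399 -0.139 ]
```

move_arm --commands '[{"dp":[0.2,0.2,0],"delta_rot":[0,0,0],"grip":-1},{"dp":[0.42,0.42,0],"delta_rot":[0,0,0],"grip":-1},{"dp":[0.64,0.64,0],"delta_rot":[0,0,0],"grip":-1},{"dp":[0.85,0.85,0],"delta_rot":[0,0,0],"grip":-1},{"dp":[1,1,0],"delta_rot":[0,0,0],"grip":-1}]'

```text
time: 13.97
tool_pos: [0.5623, 0.0737, 0.3025]
tcp_rot: [0.721, 0.693, -0.0, -0.0]
wrist_force: [0.3, -0.1, 1.0]
finger_gap: 0.0854
grasp_force: 0.0
```

move_arm --commands '[{"dp":[0.12,0.12,0],"delta_rot":[0,0,0],"grip":-1},{"dp":[0.25,0.24,0],"delta_rot":[0,0,0],"grip":-1},{"dp":[0.25,0.24,0],"delta_rot":[0,0,0],"grip":-1},{"dp":[0.25,0.24,0],"delta_rot":[0,0,0],"grip":-1}]'

```text
time: 14.3
tool_pos: [0.5909, 0.1011, 0.3023]
tcp_rot: [0.72, 0.694, -0.001, -0.001]
wrist_force: [0.6, -0.2, 0.3]
finger_gap: 0.0854
grasp_force: 0.0
```

```bash
python3 - <<'E'
from h import *
o=manip.get_obs();print(o['tool_pos'],o['tcp_rot'],o['qpos'],o['wrist_force'])
s=snap('side');P=cloud(s);f=s['frame']
# fingers seen: dark pts around
for zl in (.34,.36,.38,.40,.44):
    M=(P[...,2]>zl)&(P[...,2]<zl+.02)&(abs(P[...,0]-.59)<.12)&(abs(P[...,1]-.1)<.09);q=P[M]
    if len(q): print(zl,len(q),q.min(0).round(3),q.max(0).round(3))
E
```

```text
[0.59094403 0.10113589 0.3023223 ] [ 7.20303621e-01  6.93658294e-01 -7.80012984e-04 -5.06203205e-04] [ 1.69521971e-01  2.95001398e-01  6.29186696e-01  1.90684094e+00
 -3.97672423e-05  1.77800276e+00] [ 0.58190873 -0.24175425  0.34907613]
0.34 33 [0.537 0.091 0.35 ] [0.64  0.117 0.36 ]
0.36 94 [0.533 0.089 0.36 ] [0.646 0.116 0.38 ]
0.38 93 [0.518 0.089 0.38 ] [0.662 0.118 0.4  ]
0.4 213 [0.517 0.089 0.4  ] [0.663 0.124 0.42 ]
0.44 222 [0.521 0.092 0.44 ] [0.661 0.123 0.46 ]
```

Bar still home (lip edge at press x≈-0.144). I descend on the handle and grip at 30 N.

move_arm --commands '[{"dp":[0,0,0.12],"delta_rot":[0,0,0],"grip":-1},{"dp":[0,0,0.24],"delta_rot":[0,0,0],"grip":-1},{"dp":[0,0,0.36],"delta_rot":[0,0,0],"grip":-1},{"dp":[0,0,0.48],"delta_rot":[0,0,0],"grip":-1},{"dp":[0,0,0.48],"delta_rot":[0,0,0],"grip":-1}]' --force 30

```text
time: 14.77
tool_pos: [0.5892, 0.0995, 0.2439]
tcp_rot: [0.721, 0.693, -0.001, -0.001]
wrist_force: [-0.2, -0.0, -1.1]
finger_gap: 0.0852
grasp_force: 0.0
```

move_arm --commands '[{"dp":[0,0,0],"delta_rot":[0,0,0],"grip":0},{"dp":[0,0,0],"delta_rot":[0,0,0],"grip":0.2},{"dp":[0,0,0],"delta_rot":[0,0,0],"grip":0.4},{"dp":[0,0,0],"delta_rot":[0,0,0],"grip":0.5},{"dp":[0,0,0],"delta_rot":[0,0,0],"grip":1}]'

```text
time: 15.18
tool_pos: [0.5909, 0.1005, 0.2466]
tcp_rot: [0.72, 0.694, 0.0, 0.0]
wrist_force: [4.0, -0.2, 0.5]
finger_gap: 0.0258
grasp_force: 3.8
```

move_arm --commands '[{"dp":[0,0,0],"delta_rot":[0,0,0],"grip":1},{"dp":[0,0,0],"delta_rot":[0,0,0],"grip":1},{"dp":[0,0,0],"delta_rot":[0,0,0],"grip":1}]'

```text
time: 15.43
tool_pos: [0.5911, 0.1006, 0.2466]
tcp_rot: [0.72, 0.694, 0.001, 0.001]
wrist_force: [3.0, 0.3, 4.9]
finger_gap: 0.023
grasp_force: 30.5
```

Gripped at 30 N. Now the table for the circle (tool y = press x, tool z = down).

```bash
python3 - <<'E'
import numpy as np
N=16;st=2*np.pi/N
for k in range(N):
    a0=st*k; r=a0+st*np.arange(1,6)/5
    print(k,'%.2f'%(a0+st),[(round(.625*(np.sin(a)-np.sin(a0)),3),round(.625*(np.cos(a0)-np.cos(a)),3)) for a in r])
E
```

```text
0 0.39 [(np.float64(0.049), np.float64(0.002)), (np.float64(0.098), np.float64(0.008)), (np.float64(0.146), np.float64(0.017)), (np.float64(0.193), np.float64(0.031)), (np.float64(0.239), np.float64(0.048))]
1 0.79 [(np.float64(0.045), np.float64(0.021)), (np.float64(0.087), np.float64(0.045)), (np.float64(0.128), np.float64(0.072)), (np.float64(0.167), np.float64(0.102)), (np.float64(0.203), np.float64(0.135))]
2 1.18 [(np.float64(0.033), np.float64(0.036)), (np.float64(0.064), np.float64(0.075)), (np.float64(0.091), np.float64(0.115)), (np.float64(0.115), np.float64(0.158)), (np.float64(0.135), np.float64(0.203))]
3 1.57 [(np.float64(0.017), np.float64(0.046)), (np.float64(0.03), np.float64(0.093)), (np.float64(0.04), np.float64(0.141)), (np.float64(0.046), np.float64(0.19)), (np.float64(0.048), np.float64(0.239))]
4 1.96 [(np.float64(-0.002), np.float64(0.049)), (np.float64(-0.008), np.float64(0.098)), (np.float64(-0.017), np.float64(0.146)), (np.float64(-0.031), np.float64(0.193)), (np.float64(-0.048), np.float64(0.239))]
5 2.36 [(np.float64(-0.021), np.float64(0.045)), (np.float
[... 1601 characters left out ...]
np.float64(-0.193)), (np.float64(0.048), np.float64(-0.239))]
13 5.50 [(np.float64(0.021), np.float64(-0.045)), (np.float64(0.045), np.float64(-0.087)), (np.float64(0.072), np.float64(-0.128)), (np.float64(0.102), np.float64(-0.167)), (np.float64(0.135), np.float64(-0.203))]
14 5.89 [(np.float64(0.036), np.float64(-0.033)), (np.float64(0.075), np.float64(-0.064)), (np.float64(0.115), np.float64(-0.091)), (np.float64(0.158), np.float64(-0.115)), (np.float64(0.203), np.float64(-0.135))]
15 6.28 [(np.float64(0.046), np.float64(-0.017)), (np.float64(0.093), np.float64(-0.03)), (np.float64(0.141), np.float64(-0.04)), (np.float64(0.19), np.float64(-0.046)), (np.float64(0.239), np.float64(-0.048))]
```

move_arm --commands '[{"dp":[0,0.049,0.002],"delta_rot":[0,0,0],"grip":1},{"dp":[0,0.098,0.008],"delta_rot":[0,0,0],"grip":1},{"dp":[0,0.146,0.017],"delta_rot":[0,0,0],"grip":1},{"dp":[0,0.193,0.031],"delta_rot":[0,0,0],"grip":1},{"dp":[0,0.239,0.048],"delta_rot":[0,0,0],"grip":1}]'

```text
time: 15.85
tool_pos: [0.619, 0.0995, 0.2418]
tcp_rot: [0.72, 0.694, 0.001, 0.0]
wrist_force: [-4.5, 0.3, 11.8]
finger_gap: 0.0227
grasp_force: 31.3
```

move_arm --commands '[{"dp":[0,0.045,0.021],"delta_rot":[0,0,0],"grip":1},{"dp":[0,0.087,0.045],"delta_rot":[0,0,0],"grip":1},{"dp":[0,0.128,0.072],"delta_rot":[0,0,0],"grip":1},{"dp":[0,0.167,0.102],"delta_rot":[0,0,0],"grip":1},{"dp":[0,0.203,0.135],"delta_rot":[0,0,0],"grip":1}]'

```text
time: 16.27
tool_pos: [0.6446, 0.0986, 0.2259]
tcp_rot: [0.72, 0.694, 0.002, 0.001]
wrist_force: [1.4, -0.3, 11.9]
finger_gap: 0.023
grasp_force: 31.4
```

Tracking the circle well with forces of about 12 N. I continue.

move_arm --commands '[{"dp":[0,0.033,0.036],"delta_rot":[0,0,0],"grip":1},{"dp":[0,0.064,0.075],"delta_rot":[0,0,0],"grip":1},{"dp":[0,0.091,0.115],"delta_rot":[0,0,0],"grip":1},{"dp":[0,0.115,0.158],"delta_rot":[0,0,0],"grip":1},{"dp":[0,0.135,0.203],"delta_rot":[0,0,0],"grip":1}]'

```text
time: 16.68
tool_pos: [0.6617, 0.098, 0.2013]
tcp_rot: [0.72, 0.694, 0.002, 0.002]
wrist_force: [7.7, -0.9, 9.5]
finger_gap: 0.0228
grasp_force: 31.4
```

move_arm --commands '[{"dp":[0,0.017,0.046],"delta_rot":[0,0,0],"grip":1},{"dp":[0,0.03,0.093],"delta_rot":[0,0,0],"grip":1},{"dp":[0,0.04,0.141],"delta_rot":[0,0,0],"grip":1},{"dp":[0,0.046,0.19],"delta_rot":[0,0,0],"grip":1},{"dp":[0,0.048,0.239],"delta_rot":[0,0,0],"grip":1}]'

```text
time: 17.1
tool_pos: [0.6679, 0.0978, 0.1721]
tcp_rot: [0.72, 0.694, 0.002, 0.002]
wrist_force: [9.6, 0.0, 5.9]
finger_gap: 0.023
grasp_force: 31.1
```

move_arm --commands '[{"dp":[0,0.004,0.049],"delta_rot":[0,0,0],"grip":1},{"dp":[0,0.004,0.098],"delta_rot":[0,0,0],"grip":1},{"dp":[0,-0.005,0.146],"delta_rot":[0,0,0],"grip":1},{"dp":[0,-0.019,0.193],"delta_rot":[0,0,0],"grip":1},{"dp":[0,-0.036,0.239],"delta_rot":[0,0,0],"grip":1}]' --force 35

```text
time: 17.52
tool_pos: [0.662, 0.0979, 0.1426]
tcp_rot: [0.72, 0.694, 0.001, 0.001]
wrist_force: [3.4, -0.4, 5.2]
finger_gap: 0.023
grasp_force: 34.1
```

move_arm --commands '[{"dp":[0,-0.021,0.045],"delta_rot":[0,0,0],"grip":1},{"dp":[0,-0.045,0.087],"delta_rot":[0,0,0],"grip":1},{"dp":[0,-0.072,0.128],"delta_rot":[0,0,0],"grip":1},{"dp":[0,-0.102,0.167],"delta_rot":[0,0,0],"grip":1},{"dp":[0,-0.135,0.203],"delta_rot":[0,0,0],"grip":1}]'

```text
time: 17.93
tool_pos: [0.6472, 0.0985, 0.1197]
tcp_rot: [0.72, 0.694, 0.002, 0.002]
wrist_force: [11.0, -2.0, 14.7]
finger_gap: 0.0233
grasp_force: 35.2
```

move_arm --commands '[{"dp":[0,-0.036,0.033],"delta_rot":[0,0,0],"grip":1},{"dp":[0,-0.075,0.064],"delta_rot":[0,0,0],"grip":1},{"dp":[0,-0.115,0.091],"delta_rot":[0,0,0],"grip":1},{"dp":[0,-0.158,0.115],"delta_rot":[0,0,0],"grip":1},{"dp":[0,-0.203,0.135],"delta_rot":[0,0,0],"grip":1}]'

```text
time: 18.35
tool_pos: [0.6239, 0.0994, 0.1033]
tcp_rot: [0.72, 0.694, 0.003, 0.003]
wrist_force: [14.1, -0.7, 5.6]
finger_gap: 0.0228
grasp_force: 34.4
```

move_arm --commands '[{"dp":[0,-0.046,0.017],"delta_rot":[0,0,0],"grip":1},{"dp":[0,-0.093,0.03],"delta_rot":[0,0,0],"grip":1},{"dp":[0,-0.141,0.04],"delta_rot":[0,0,0],"grip":1},{"dp":[0,-0.19,0.046],"delta_rot":[0,0,0],"grip":1},{"dp":[0,-0.239,0.048],"delta_rot":[0,0,0],"grip":1}]'

```text
time: 18.77
tool_pos: [0.5937, 0.1005, 0.0966]
tcp_rot: [0.72, 0.694, 0.001, 0.001]
wrist_force: [8.3, -0.4, 4.5]
finger_gap: 0.0228
grasp_force: 34.2
```

Bottom passed with low forces. Now up the back side.

move_arm --commands '[{"dp":[0,-0.049,-0.002],"delta_rot":[0,0,0],"grip":1},{"dp":[0,-0.098,-0.008],"delta_rot":[0,0,0],"grip":1},{"dp":[0,-0.146,-0.017],"delta_rot":[0,0,0],"grip":1},{"dp":[0,-0.193,-0.031],"delta_rot":[0,0,0],"grip":1},{"dp":[0,-0.239,-0.048],"delta_rot":[0,0,0],"grip":1}]'

```text
time: 19.18
tool_pos: [0.5649, 0.1016, 0.1021]
tcp_rot: [0.72, 0.694, 0.001, 0.001]
wrist_force: [10.4, 0.4, 1.8]
finger_gap: 0.0231
grasp_force: 34.3
```

move_arm --commands '[{"dp":[0,-0.045,-0.021],"delta_rot":[0,0,0],"grip":1},{"dp":[0,-0.087,-0.045],"delta_rot":[0,0,0],"grip":1},{"dp":[0,-0.128,-0.072],"delta_rot":[0,0,0],"grip":1},{"dp":[0,-0.167,-0.102],"delta_rot":[0,0,0],"grip":1},{"dp":[0,-0.203,-0.135],"delta_rot":[0,0,0],"grip":1}]'

```text
time: 19.6
tool_pos: [0.5406, 0.1025, 0.1179]
tcp_rot: [0.72, 0.694, 0.001, 0.001]
wrist_force: [11.6, -1.8, -2.2]
finger_gap: 0.0229
grasp_force: 34.4
```

move_arm --commands '[{"dp":[0,-0.033,-0.036],"delta_rot":[0,0,0],"grip":1},{"dp":[0,-0.064,-0.075],"delta_rot":[0,0,0],"grip":1},{"dp":[0,-0.091,-0.115],"delta_rot":[0,0,0],"grip":1},{"dp":[0,-0.115,-0.158],"delta_rot":[0,0,0],"grip":1},{"dp":[0,-0.135,-0.203],"delta_rot":[0,0,0],"grip":1}]'

```text
time: 20.02
tool_pos: [0.5241, 0.1031, 0.1417]
tcp_rot: [0.72, 0.694, 0.001, 0.001]
wrist_force: [11.7, 0.3, -7.1]
finger_gap: 0.0227
grasp_force: 34.6
```

move_arm --commands '[{"dp":[0,-0.017,-0.046],"delta_rot":[0,0,0],"grip":1},{"dp":[0,-0.03,-0.093],"delta_rot":[0,0,0],"grip":1},{"dp":[0,-0.04,-0.141],"delta_rot":[0,0,0],"grip":1},{"dp":[0,-0.046,-0.19],"delta_rot":[0,0,0],"grip":1},{"dp":[0,-0.048,-0.239],"delta_rot":[0,0,0],"grip":1}]'

```text
time: 20.43
tool_pos: [0.5177, 0.1033, 0.1696]
tcp_rot: [0.72, 0.694, -0.0, -0.0]
wrist_force: [9.2, 0.5, -10.9]
finger_gap: 0.0231
grasp_force: 34.8
```

move_arm --commands '[{"dp":[0,0.008,-0.049],"delta_rot":[0,0,0],"grip":1},{"dp":[0,0.014,-0.098],"delta_rot":[0,0,0],"grip":1},{"dp":[0,0.023,-0.146],"delta_rot":[0,0,0],"grip":1},{"dp":[0,0.037,-0.193],"delta_rot":[0,0,0],"grip":1},{"dp":[0,0.054,-0.239],"delta_rot":[0,0,0],"grip":1}]'

```text
time: 20.85
tool_pos: [0.523, 0.1031, 0.1993]
tcp_rot: [0.72, 0.694, -0.001, -0.001]
wrist_force: [-1.0, 0.2, -10.8]
finger_gap: 0.0227
grasp_force: 34.9
```

move_arm --commands '[{"dp":[0,0.021,-0.045],"delta_rot":[0,0,0],"grip":1},{"dp":[0,0.045,-0.087],"delta_rot":[0,0,0],"grip":1},{"dp":[0,0.072,-0.128],"delta_rot":[0,0,0],"grip":1},{"dp":[0,0.102,-0.167],"delta_rot":[0,0,0],"grip":1},{"dp":[0,0.135,-0.203],"delta_rot":[0,0,0],"grip":1}]'

```text
time: 21.27
tool_pos: [0.5396, 0.1025, 0.2246]
tcp_rot: [0.72, 0.694, -0.0, -0.0]
wrist_force: [-5.5, 0.8, -9.4]
finger_gap: 0.0225
grasp_force: 35.2
```

move_arm --commands '[{"dp":[0,0.036,-0.033],"delta_rot":[0,0,0],"grip":1},{"dp":[0,0.075,-0.064],"delta_rot":[0,0,0],"grip":1},{"dp":[0,0.115,-0.091],"delta_rot":[0,0,0],"grip":1},{"dp":[0,0.158,-0.115],"delta_rot":[0,0,0],"grip":1},{"dp":[0,0.203,-0.135],"delta_rot":[0,0,0],"grip":1}]'

```text
time: 21.68
tool_pos: [0.5638, 0.1016, 0.241]
tcp_rot: [0.72, 0.694, -0.0, -0.0]
wrist_force: [-6.9, 1.2, -6.9]
finger_gap: 0.0228
grasp_force: 35.5
```

move_arm --commands '[{"dp":[0,0.046,-0.017],"delta_rot":[0,0,0],"grip":1},{"dp":[0,0.093,-0.03],"delta_rot":[0,0,0],"grip":1},{"dp":[0,0.141,-0.04],"delta_rot":[0,0,0],"grip":1},{"dp":[0,0.19,-0.046],"delta_rot":[0,0,0],"grip":1},{"dp":[0,0.235,-0.048],"delta_rot":[0,0,0],"grip":1}]'

```text
time: 22.1
tool_pos: [0.592, 0.1005, 0.2468]
tcp_rot: [0.72, 0.694, -0.0, -0.0]
wrist_force: [-8.0, 0.5, -6.2]
finger_gap: 0.0228
grasp_force: 35.6
```

move_arm --commands '[{"dp":[0,0,0],"delta_rot":[0,0,0],"grip":1},{"dp":[0,0,0],"delta_rot":[0,0,0],"grip":1},{"dp":[0,0,0],"delta_rot":[0,0,0],"grip":1}]'

```text
time: 22.35
tool_pos: [0.5932, 0.1005, 0.2468]
tcp_rot: [0.72, 0.694, 0.001, 0.001]
wrist_force: [3.1, 1.2, -2.7]
finger_gap: 0.0226
grasp_force: 35.8
```

Handle is back at the top (x=0.5932, fitted circle centre x≈0.5928). I release and rise.

move_arm --commands '[{"dp":[0,0,0],"delta_rot":[0,0,0],"grip":0.3},{"dp":[0,0,0],"delta_rot":[0,0,0],"grip":0},{"dp":[0,0,0],"delta_rot":[0,0,0],"grip":-1},{"dp":[0,0,0],"delta_rot":[0,0,0],"grip":-1},{"dp":[0,0,0],"delta_rot":[0,0,0],"grip":-1}]'

```text
time: 22.77
tool_pos: [0.5923, 0.1005, 0.2462]
tcp_rot: [0.72, 0.694, 0.0, 0.0]
wrist_force: [0.4, 0.4, -0.5]
finger_gap: 0.0768
grasp_force: 0.0
```

move_arm --commands '[{"dp":[0,0,0],"delta_rot":[0,0,0],"grip":-1},{"dp":[0,0,0],"delta_rot":[0,0,0],"grip":-1},{"dp":[0,0,0],"delta_rot":[0,0,0],"grip":-1}]'

```text
time: 23.02
tool_pos: [0.5923, 0.1005, 0.2459]
tcp_rot: [0.72, 0.694, 0.0, 0.0]
wrist_force: [-0.2, 0.3, -1.2]
finger_gap: 0.0854
grasp_force: 0.0
```

move_arm --commands '[{"dp":[0,0,-0.15],"delta_rot":[0,0,0],"grip":-1},{"dp":[0,0,-0.3],"delta_rot":[0,0,0],"grip":-1},{"dp":[0,0,-0.5],"delta_rot":[0,0,0],"grip":-1},{"dp":[0,0,-0.7],"delta_rot":[0,0,0],"grip":-1},{"dp":[0,0,-0.7],"delta_rot":[0,0,0],"grip":-1}]'

```text
time: 23.43
tool_pos: [0.5926, 0.1006, 0.3345]
tcp_rot: [0.72, 0.694, 0.002, 0.002]
wrist_force: [-0.4, -0.0, 0.7]
finger_gap: 0.0853
grasp_force: 0.0
```

```bash
python3 - <<'E'
from h import *
np.set_printoptions(precision=4,suppress=True)
o=manip.get_obs();print(o['tool_pos'],o['finger_gap'],o['wrist_force'])
s=snap('side');P=cloud(s)
M=np.zeros(P.shape[:2],bool);M[150:180,195:232]=1
M&=(s['frame'].max(-1)<75)&(P[...,1]>.06)&(P[...,2]>.27)&(P[...,2]<.33)
Q=P[M];print('handle',len(Q),Q.mean(0),'was [0.5861 0.0989 0.3043] n154')
yaw=np.radians(-2.16);o=np.array([.589,-.049]);ex=np.array([np.cos(yaw),np.sin(yaw)]);ey=np.array([-ex[1],ex[0]])
x=(P[...,:2]-o)@ex;y=(P[...,:2]-o)@ey
L=(P[...,2]>.06)&(P[...,2]<.075)&(abs(y)<.03)&(x<-.11)&(x>-.17);print('lip',np.sort(x[L]).round(4)[:5])
L=(abs(y)<.014)&(x<.012)&(x>-.03)&(P[...,2]>.045)&(P[...,2]<.085);print('stud zone z',L.sum(),np.percentile(P[...,2][L],[50,80,95]).round(4))
E
```

```text
[0.5926 0.1006 0.3345] 0.08534190448477116 [-0.4247 -0.0197  0.7195]
handle 162 [0.5877 0.0981 0.3041] was [0.5861 0.0989 0.3043] n154
lip [-0.1462 -0.1456 -0.1451 -0.1446 -0.1439]
stud zone z 50 [0.0527 0.055  0.0582]
```

```bash
python3 -c "
from bench import ticket
print(ticket.sign_off())"
```

```text
the job is handed in; nothing more can be done
None
```

I handed in the job, but the sign-off gave no verdict. The shelf arm is home against the stop, the wheel has gone one turn to handle up (about 1° past its start by camera), the depth readings show no proud stud head, and the gripper is open and clear.

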